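# Fill the extending spice rack and lock its leg at the mark

## Task

Stand the loose spice jar upright on the narrow beam of the spice rack, in the gap between the jar already there and the end stop of the sliding leg, and let go of it. Then slide the rack's spring-loaded leg (with the grey grip plate) in until its pointer is level with the red marker, and while holding it there slide the orange cam lever along the plate fully closed. Finish still holding the leg at the marker, and leave the honey jar, the mug and the jar already on the rack where they are.

Things in the scene. Friction and masses are not known exactly. Their poses are not given: they have to be found in the camera images.
- rack: Extending spice rack of light wood, fixed, turned up to 0.25 rad. Origin on the table under its base board; z up, x away from the robot, y along its length from the sliding leg (-y, robot's right) to the fixed end plate (+y, inner face at y=128 mm, top z=112). Base board 120 mm wide, y -250 to 150. The jar beam is 40 mm wide about x=0, y -50 to 140, top at z=40 mm. The jar there stands near y=95.
- slot (a point): Middle of the free place on top of the beam for the second jar, at rack x=0, y=35, z=40 mm.
- jar: The loose spice jar, the only spice jar standing on the table itself: clear glass, green cap and green label, round, 46 mm across, 106 mm tall, about 0.11 kg. Origin: centre of its underside; z up.
- rack_jar: The spice jar that already stands on the rack's beam (brown label, 46 mm across, 106 mm tall). Origin: centre of its underside. To be left standing there.
- marker: Red marker clip, 18 x 13 x 9 mm, on the white scale along the front edge of the rack's base board, fixed; its place along the scale differs from case to case. Axes parallel to the rack's. Its origin's y is the length mark: the leg is right when its pointer has the same y (in the rack's axes).
- leg_pointer (a point): Tip of the small white pointer at the front of the sliding leg's shoe, beside the scale, 16 mm above the table. It lies in the middle plane of the leg and grip plate (same rack y as the grip plate's middle), 39 mm towards the robot (-x) of the plate's centre.
- leg: Sliding leg of dark steel with grey grip plate, axes as the rack's. Origin: in its middle plane at table height, rack x=0; sprung fully out at rack y=-160 mm, it slides to +y by at most 100 mm; the marker needs 55 to 85. A spring always pushes it out with 1.6 N (out) to 3.3 N (85 mm in); the lever does not take this load over. Its end stop, 50 mm wide, top at z=95 mm, faces the jars 75 mm to +y of the grip plate's middle.
- grip_plate (a point): Middle of the top edge of the leg's grey grip plate, 152 mm above the table. The plate is upright, 120 mm long (rack x -60 to +60 mm from here), 12 mm thick (rack y), 60 mm high. Free to be pinched across its thickness, from above, along its nearer part x -55 to -10 mm. It can be pinched lightly and the fingers slid along it.
- lever (a joint): Travel of the orange cam lever along the grip plate in m: 0 = open, 0.030 = fully closed (stop), moving along the rack's +x, away from the robot. It stays where it is left; friction 3 N.
- lever_top (a point): Top middle of the orange cam lever: a saddle over the grip plate, 12 mm long in x, a wing at either side of the plate reaching 26 mm from its middle plane and from 117 to 153 mm above the table; this point is 158 mm up. It rides with the leg. Open, it is at plate x=+8 mm, closed at +38 mm. Fingers on the plate can push the wings.
- honey: Honey jar with a silvery lid, 71 mm across, 110 mm tall, on the table; a bystander. Origin: centre of its underside.
- mug: Cream-coloured mug, 83 x 117 x 94 mm with its handle, on the table; a bystander. Origin: centre of its underside.
Things that resemble listed ones, but are neither listed nor needed, are in the scene too. What is shaped like the jar but blue is not meant. Leave any yellow look-alike of the rack_jar alone.

How it is judged:
By the outcome, as a careful person would: the job done as asked, in the order asked, and still so for the second after the job is handed in, while the arm keeps its last pose, push and grip.
It also fails if it takes over 54 s, if anything falls off the work surface, if the arm or the gripper's body presses on something with over 40 N, if the wrist force passes 120 N, or if a joint passes its speed limit or range.

## Robot

A 7-joint arm with a two-finger parallel gripper is mounted at the origin on a cart in front of the work surface, level with it; the furniture and walls round the work are solid. World frame = base frame: x ahead of the robot, y to its left, z up, the work surface at z = 0. Lengths are in m, angles in rad, forces in N, time in s.
With the tool pointing down it reaches from about 0.4 to 0.875 m from the base axis. Payload 19.3 kg.
Tool frame: the origin (TCP) lies at the very end of the fingers, on their centre line; the grasp point (between the pads) lies 19 mm behind it (bot.pinch_z is the distance from the TCP to the grasp point, in m); y points along the fingers, x is the direction in which the jaws open and shut, and the axes are right-handed (so a half turn about y gives the same grasp; the last joint's range is limited). The gripper opens to 85 mm and grips with 20 to 120 N. Pads are 22 mm wide; open, the fingers measure 114 mm over their backs; the gripper's body (76 mm by 85 mm) begins 54 mm behind the grasp point. The pads swing forward as they close: fully open they stand 13 mm farther back than shut.
Start: joints at [1.205, 0.521, -0.036, 1.599, 0.021, 1.021, -0.113], TCP at [0.182, -0.598, 0.231] pointing down, gripper open.
Joint ranges: [-2.91, 2.91], [-0.3, 2.13], [-1.5, 1.42], [0.17, 2.43], [-1.26, 4.41], [0.16, 1.93], [-2.52, 2.52]. Speed limits (rad/s): [1.89, 1.89, 2.39, 2.39, 3.01, 3.01, 3.01].

## Interface

Orientations are given as [roll, pitch, yaw] about the fixed x, y, z axes, in that order (R = Rz(yaw) Ry(pitch) Rx(roll)).
In Python, from workcell import bot gives the robot as it stands. The module is installed in compiled form; this text tells all that it offers.
- The arm moves only by the tool arm_command, never from a script. Its argument "moves" is a list of rows, each an object of numbers: "rx", "ry", "rz": the turn, a rotation vector about the tool's x, y, z in rad; "x", "y", "z": the shift along the tool's x, y, z in cm; "gripper": the opening, from -1 (shut) to 1 (fully open). In form: [{"rx": .., "ry": .., "rz": .., "x": .., "y": .., "z": .., "gripper": ..}, ...]. A call has 1 to 5 rows; each row is the pose to reach, as a shift and turn from the pose commanded when the call began, along the tool's axes at that moment; what a row does not reach only later rows make up. A row lasts 1/12 s, in which the tool goes at most 41.7 mm and 7.16 degrees, less where a joint would pass 70% of its speed; a pose out of reach is approached as far as the arm can. A call with a gripper value outside its range is refused whole. The fingers move at their own pace and stop on an object; "squeeze" is the grip in N (left out, the last holds). Time passes only in rows, so rows that repeat a pose let the fingers close. It gives the time, the measured TCP pose, the force and the opening at its end, in the units of the state.
- bot.observe(): the state, without advancing time (a new reading comes with each control period).
- bot.grab_frame(name): name is "scene" or "top" or "wrist"; returns (picture, depth): 400x640x3 uint8, red, green, blue; 400x640 float32, m along the optical axis (not along the pixel's ray), 0 where there is no reading.
- bot.camera_model(name): a dict with "vfov" (degrees; the focal length in pixels is half the picture's height over the tangent of half this angle, whatever the lens; pixels are square), "cx", "cy" (the principal point, pixels), "extrinsics" (4x4, takes a point from camera to world coordinates); the wrist camera has in their place "mount" (4x4, takes a point from camera to tool coordinates, whose origin is the TCP and whose axes are the tool frame's). Camera axes: x right, y down, z forward; pixel columns grow to the right and rows downward; lengths in m; the calibration is good to about 2 mm. The wrist camera is an equidistant fisheye: a pixel r from the principal point sees the ray r / f radians off the axis. A picture is of the moment at which its call begins: read the wrist's pose just before it. camera_model takes no time and is no camera call.
- bot.job_done(): hands the job in, once; it reports no verdict.
Trained networks look in the newest picture that a camera, given by its name, has taken for a name from the list of things; names that differ only in an ending like _2 or _b are one class to them, and where a whole thing is asked for, a point or a joint stands for the part that bears it (a point fixed in the world has none). Each returns a list of dicts, best first, with "p" (0 to 1); they miss things now and then, are a little off and sometimes report something else, mostly with a low value. They report only what shows in the picture. A call takes as long as a camera call. They do not tell look-alikes from the thing itself.
- bot.spot_in(name, camera): "box" ([left, top, right, bottom] in pixels, round what is visible of it).
- bot.masks_of(name, camera): "mask" (400x640 bool, what is visible of it) and "box" ([left, top, right, bottom] in pixels, round what is visible of it).
The state is a dict: "clock": time; "qpos": joint angles; "qd": joint speeds; "joint_efforts": joint torques, N m; "position": TCP position; "tool_rot": TCP orientation; "force": force on the tool from outside, world axes, zero at the start; "moment": the same for the moment, N m; "grip_width": finger opening in m.
Only numpy, scipy, OpenCV 4.12 (cv2) and the standard library are available. Lean on these libraries where they do the work, as an engineer would, in place of code of your own. Each camera call takes 0.05 s, during which the arm holds its last target.

## Working session

There is one attempt and no reset: what is moved stays moved. The work goes in short steps, Python scripts to look and compute and a tool call to move; the robot and the scene stay as the last step left them, time stands still between calls to the robot, and variables do not carry over. Pictures are saved under pics/ and viewed, and the job is handed in when it is done.

Besides the shell and the picture viewer there is one more tool, called after ">>>" in YAML: its name, and indented under it one key for each argument. arm_command: Moves the arm, as the interface text tells. Its arguments: {"type":"object","properties":{"moves":{"type":"array"},"squeeze":{"type":"number"}},"required":["moves"]}

```bash
mkdir -p pics; cat > h.py <<'E'
from workcell import bot
import numpy as np, cv2
from scipy.spatial.transform import Rotation as R
def cam(n):
    m=bot.camera_model(n); f=200/np.tan(np.radians(m['vfov'])/2); return m,f
def unproj(n,u,v,d):
    m,f=cam(n); u=np.asarray(u,float);v=np.asarray(v,float)
    p=np.stack([(u-m['cx'])/f*d,(v-m['cy'])/f*d,d],-1)
    T=np.array(m['extrinsics']); return p@T[:3,:3].T+T[:3,3]
def proj(n,P):
    m,f=cam(n);T=np.linalg.inv(np.array(m['extrinsics']));p=np.asarray(P)@T[:3,:3].T+T[:3,3]
    return np.stack([p[...,0]/p[...,2]*f+m['cx'],p[...,1]/p[...,2]*f+m['cy']],-1)
def save(n,img): cv2.imwrite('pics/'+n,cv2.cvtColor(img,cv2.COLOR_RGB2BGR))
E
python3 - <<'E'
from h import *
for n in['scene','top']:
    im,d=bot.grab_frame(n); save(n+'0.png',im); np.savez(n+'0.npz',im=im,d=d)
    m=bot.camera_model(n);print(n,m['vfov'],np.round(m['extrinsics'],3).tolist())
s=bot.observe();print(s)
E
```

```text
scene 44.76295417233582 [[-0.843, -0.22, 0.492, -0.027], [-0.538, 0.387, -0.749, 0.887], [-0.025, -0.896, -0.444, 0.607], [0.0, 0.0, 0.0, 1.0]]
top 56.346975779227606 [[-0.015, -0.99, 0.141, 0.408], [-1.0, 0.014, -0.003, 0.06], [0.001, -0.141, -0.99, 0.982], [0.0, 0.0, 0.0, 1.0]]
{'clock': 0.1, 'qpos': array([ 1.20478262,  0.52194712, -0.03630627,  1.59994378,  0.02121376,
        1.02111309, -0.11278445]), 'qd': array([-0.0001818 , -0.00281593, -0.00091547, -0.00129661,  0.00087394,
       -0.00029383, -0.00082999]), 'joint_efforts': array([ 5.45680101e-03, -9.28490996e+01,  1.98477186e+00, -3.70536804e+01,
        1.82333967e-02,  5.29867379e-03, -7.71010946e-06]), 'position': array([ 0.18206232, -0.59757803,  0.23079066]), 'tool_rot': array([-1.57089074e+00,  1.02175914e-03, -1.27498938e+00]), 'force': array([ 0.5149857 , -0.19989831,  0.711895  ]), 'moment': array([-0.02473028, -0.02882089, -0.04808921]), 'grip_width': 0.08503635931090425}
```

View pics/scene0.png

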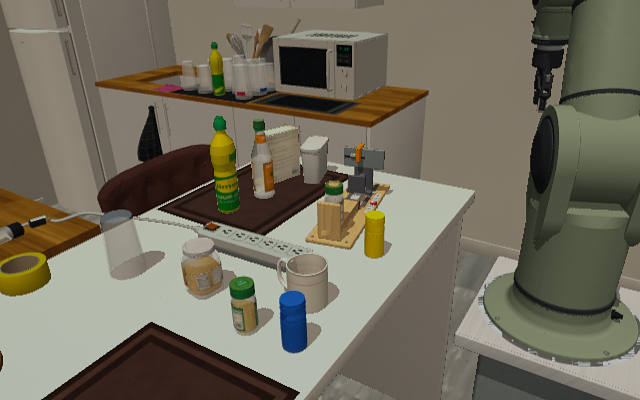

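View pics/top0.png

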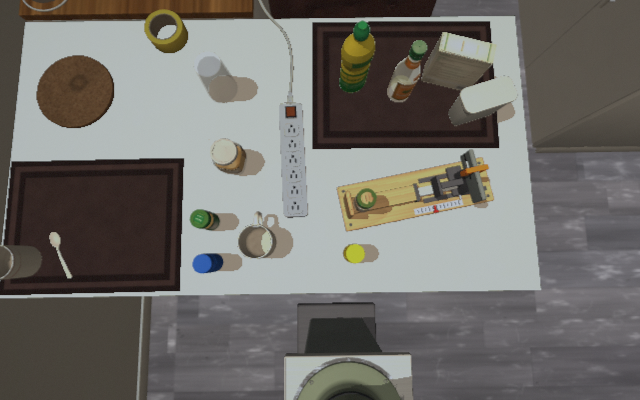

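```bash
python3 - <<'E'
from h import *
for c in['top','scene']:
    z=np.load(c+'0.npz'); d=z['d']
    for n in['jar','marker','leg','lever','honey','mug','rack']:
        r=bot.masks_of(n,c)
        for q in r[:3]:
            m=q['mask']; v,u=np.nonzero(m&(d>0))
            if len(u)==0: continue
            P=unproj(c,u,v,d[v,u]); 
            print(c,n,round(q['p'],2),np.round(q['box']),'med',np.round(np.median(P,0),3),'lo',np.round(np.percentile(P,2,0),3),'hi',np.round(np.percentile(P,98,0),3))
E
python3 - <<'E'
import cv2
i=cv2.imread('pics/top0.png');cv2.imwrite('pics/t0r.png',cv2.resize(i[140:260,320:520],None,fx=4,fy=4,interpolation=2))
a=cv2.resize(i[190:290,170:290],None,fx=4,fy=4,interpolation=2);cv2.imwrite('pics/t0j.png',a)
E
```

```text
top jar 0.75 [191. 254. 224. 273.] med [0.384 0.329 0.103] lo [0.364 0.316 0.009] hi [0.405 0.359 0.107]
top jar 0.7 [191. 208. 221. 230.] med [0.487 0.337 0.103] lo [0.468 0.326 0.019] hi [0.508 0.365 0.108]
top marker 0.54 [337. 152. 495. 228.] med [ 0.551 -0.199  0.013] lo [ 0.476 -0.374  0.007] hi [0.627 0.003 0.153]
top leg 0.73 [211. 136. 251. 174.] med [0.64  0.284 0.106] lo [0.613 0.258 0.014] hi [0.677 0.321 0.111]
top leg 0.67 [419. 152. 486. 204.] med [ 0.569 -0.285  0.095] lo [ 0.522 -0.308  0.023] hi [ 0.627 -0.203  0.158]
top lever 0.53 [459. 162. 490. 176.] med [ 0.586 -0.284  0.155] lo [ 0.578 -0.316  0.111] hi [ 0.609 -0.267  0.16 ]
top honey 0.76 [210. 136. 248. 176.] med [0.639 0.285 0.106] lo [0.613 0.258 0.015] hi [0.675 0.323 0.112]
top honey 0.33 [463. 162. 491. 177.] med [ 0.586 -0.284  0.156] lo [ 0.578 -0.316  0.129] hi [ 0.601 -0.267  0.16 ]
top mug 0.56 [238. 212. 277. 260.] med [0.438 0.225 0.016] lo [ 0.395  0.179 -0.   ] hi [0.498 0.258 0.094]
top rack 0.68 [417. 148. 487. 205.] med [ 0.569 -0.285  0.091] lo [ 0.522 -0.316  0.011] hi [ 0.63  -0.2    0.158]
scene jar 0.74 [231. 278. 258. 337.] med [0.478 0.364 0.064] lo [ 0.467  0.331 -0.   ] hi [0.509 0.375 0.105]
scene jar 0.64 [278. 290. 308. 353.] med [0.375 0.356 0.066] lo [0.362 0.324 0.001] hi [0.407 0.365 0.105]
scene leg 0.91 [341. 144. 385. 199.] med [ 0.567 -0.286  0.097] lo [ 0.522 -0.304  0.019] hi [ 0.631 -0.216  0.151]
scene lever 0.51 [351. 145. 362. 163.] med [ 0.584 -0.272  0.135] lo [ 0.578 -0.305  0.117] hi [ 0.607 -0.264  0.156]
scene honey 0.69 [182. 238. 222. 299.] med [0.628 0.316 0.068] lo [0.614 0.274 0.005] hi [0.676 0.334 0.109]
scene mug 0.85 [276. 255. 328. 313.] med [0.425 0.229 0.065] lo [0.393 0.182 0.005] hi [0.504 0.263 0.092]
scene rack 0.59 [304. 144. 386. 250.] med [ 0.537 -0.18   0.039] lo [ 0.473 -0.35   0.003] hi [0.624 0.011 0.148]
```

View pics/t0r.png

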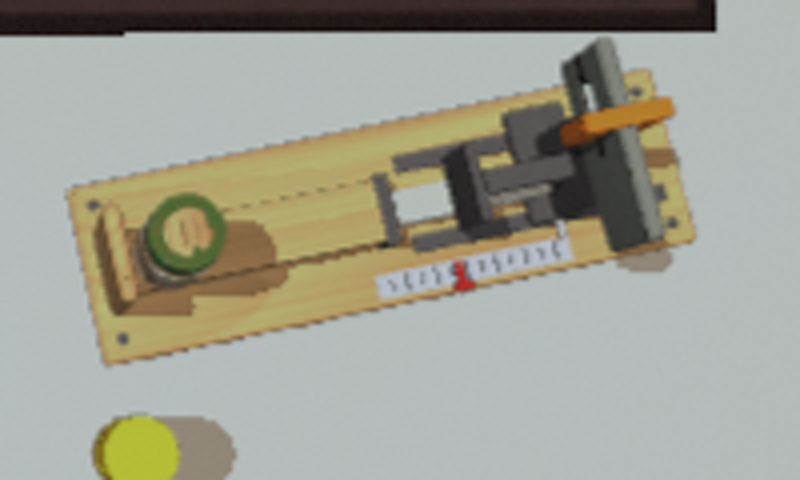

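View pics/t0j.png

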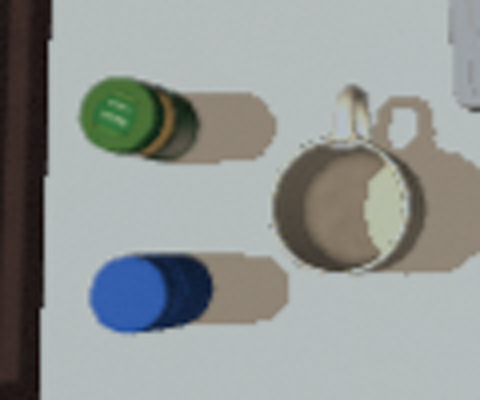

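```bash
cat >> h.py <<'E'
def cloud(n,d):
    v,u=np.mgrid[0:400,0:640]; return unproj(n,u,v,d)
E
python3 - <<'E'
from h import *
z=np.load('top0.npz');P=cloud('top',z['d']);im=z['im'].astype(int)
print('table z',np.median(P[230:280,280:330,2]), 'board z',np.median(P[205:215,370:380,2]))
reg=np.zeros((400,640),bool);reg[145:235,330:500]=1
m=reg&(P[...,2]>0.006)&(P[...,2]<0.2)&(z['d']>0)
Q=P[m][:,:2]
# only board-level for rect
mb=reg&(P[...,2]>0.006)&(P[...,2]<0.022)
Qb=P[mb][:,:2];print(len(Qb))
rect=cv2.minAreaRect((Qb*1000).astype(np.float32));print(rect)
from scipy.optimize import minimize
# edges: robust fit by distance percentile
for th in np.arange(.17,.25,.01):
    c,s=np.cos(th),np.sin(th);X=Qb@[c,s];Y=Qb@[-s,c]
    print(round(th,2),np.round([np.percentile(X,q) for q in(.5,99.5)],4),np.round([np.percentile(Y,q) for q in(.5,99.5)],4))
# plate points
mp=reg&(P[...,2]>0.146)&(P[...,2]<0.156)
mp&=~((im[...,0]>150)&(im[...,2]<100))
Qp=P[mp];pts=(Qp[:,:2]*1000).astype(np.float32);r=cv2.minAreaRect(pts);print('plate',len(Qp),r,cv2.fitLine(pts,2,0,.01,.01).ravel(),Qp.mean(0))
red=(im[...,0]>150)&(im[...,1]<80)&(im[...,2]<90)&reg
v,u=np.nonzero(red);print('red',np.c_[u,v].mean(0),len(u),P[red].mean(0),P[red].min(0),P[red].max(0))
for nm,(a,b,c_,d_) in dict(jar=(190,232,185,226),rjar=(185,218,352,384)).items():
    k=np.zeros((400,640),bool);k[a:b,c_:d_]=1
    zz=P[k&(P[...,2]>.05)]; top=zz[zz[:,2]>np.percentile(zz[:,2],99)-.008]
    print(nm,len(top),top[:,2].mean(),cv2.minEnclosingCircle((top[:,:2]*1000).astype(np.float32)),top.mean(0))
E
```

```text
table z -0.0006318828805891297 board z 0.012893481246783633
3825
((558.813720703125, -206.35182189941406), (120.22713470458984, 438.21026611328125), 11.08303451538086)
0.17 [0.4531 0.5762] [-0.4763 -0.08  ]
0.18 [0.4517 0.5726] [-0.4815 -0.0852]
0.19 [0.4499 0.5689] [-0.4866 -0.0903]
0.2 [0.4466 0.5664] [-0.4915 -0.0953]
0.21 [0.4426 0.5646] [-0.4964 -0.1004]
0.22 [0.4382 0.5629] [-0.5012 -0.1055]
0.23 [0.4334 0.5613] [-0.5062 -0.1102]
0.24 [0.4288 0.5596] [-0.5111 -0.115 ]
plate 316 ((570.596435546875, -170.6776885986328), (117.3948974609375, 298.9283752441406), 2.586068630218506) [ 1.8870427e-01 -9.8203397e-01  5.6808386e+02 -2.5983340e+02] [ 0.56808386 -0.25983341  0.14981165]
red [435.15384615 209.46153846] 13 [ 0.50978306 -0.23596937  0.01896551] [ 0.50324062 -0.24104082  0.01462295] [ 0.51901098 -0.23270776  0.02544623]
jar 283 0.11406560282180074 ((451.93243408203125, 214.87200927734375), 160.67233276367188) [0.48737884 0.34512674 0.1140656 ]
rjar 302 0.1501642096324492 ((476.71954345703125, 3.004213333129883), 89.6405258178711) [ 0.52528104 -0.04170713  0.15016421]
```

Candidates for the jar in the top view: green cap (204,218), blue (207,263), and the yellow one at (355,253). Only the green-capped one fits "clear glass, green cap and label, standing on the table", and the crop confirms it. The jar with the brown label stands on the rack at (366,200).

```bash
cat >> h.py <<'E'
TH=0.195; O=np.array([.545,-.138])
def rk(x,y,z): # rack->world
    c,s=np.cos(TH),np.sin(TH); return np.array([O[0]+c*x-s*y,O[1]+s*x+c*y,z])
def inv(P):
    c,s=np.cos(TH),np.sin(TH);d=np.asarray(P)[...,:2]-O; return np.stack([c*d[...,0]+s*d[...,1],-s*d[...,0]+c*d[...,1]],-1)
def Rd(yaw): return R.from_euler('xyz',[-np.pi/2,0,yaw])
def rel(p,yaw,st=None):
    s=st or bot.observe(); Rc=R.from_euler('xyz',s['tool_rot']); p0=np.array(s['position'])
    t=Rc.inv().apply(np.asarray(p)-p0)*100; r=(Rc.inv()*Rd(yaw)).as_rotvec()
    return dict(zip(['rx','ry','rz','x','y','z'],[round(float(v),3) for v in list(r)+list(t)])), 'rows',round(max(np.linalg.norm(t)/4.17,np.linalg.norm(r)/.125),1)
def st():
    s=bot.observe();print('t',round(s['clock'],2),'p',np.round(s['position'],4),'rot',np.round(s['tool_rot'],3),'F',np.round(s['force'],1),'w',round(s['grip_width'],4),'rack',np.round(inv(s['position']),4));return s
E
python3 - <<'E'
from h import *
st()
print(rel([.5,-.12,.30],0.0)); print(rel([.488,.341,.22],.195))
E
```

```text
t 0.8 p [ 0.1822 -0.5979  0.2313] rot [-1.571  0.    -1.275] F [ 0.1 -0.4  0.5] w 0.085 rack [-0.445  -0.3808]
({'rx': -0.0, 'ry': -1.275, 'rz': 0.0, 'x': -36.448, 'y': -6.87, 'z': 44.33}, 'rows', np.float64(13.9))
({'rx': -0.0, 'ry': -1.47, 'rz': 0.0, 'x': -80.896, 'y': 1.13, 'z': 56.618}, 'rows', np.float64(23.7))
```

>>> arm_command:
  moves:
    - {"ry":-1.275,"x":-36.4,"y":-6.9,"z":44.3,"gripper":1}
    - {"ry":-1.275,"x":-36.4,"y":-6.9,"z":44.3,"gripper":1}
    - {"ry":-1.275,"x":-36.4,"y":-6.9,"z":44.3,"gripper":1}
    - {"ry":-1.275,"x":-36.4,"y":-6.9,"z":44.3,"gripper":1}
    - {"ry":-1.275,"x":-36.4,"y":-6.9,"z":44.3,"gripper":1}

```text
invalid input at $.moves[0]: expected keys rx, ry, rz, x, y, z, gripper
```

```bash
python3 - <<'E'
from h import *
st()
print(rel([.5,-.12,.30],0.0)); print(rel([.488,.341,.22],.195))
E
```

```text
t 0.8 p [ 0.1822 -0.5979  0.2313] rot [-1.571  0.    -1.275] F [ 0.1 -0.4  0.5] w 0.085 rack [-0.445  -0.3808]
({'rx': -0.0, 'ry': -1.275, 'rz': 0.0, 'x': -36.448, 'y': -6.87, 'z': 44.33}, 'rows', np.float64(13.9))
({'rx': -0.0, 'ry': -1.47, 'rz': 0.0, 'x': -80.896, 'y': 1.13, 'z': 56.618}, 'rows', np.float64(23.7))
```

>>> arm_command:
  moves:
    - {"rx":0,"ry":-1.275,"rz":0,"x":-36.4,"y":-6.9,"z":44.3,"gripper":1}
    - {"rx":0,"ry":-1.275,"rz":0,"x":-36.4,"y":-6.9,"z":44.3,"gripper":1}
    - {"rx":0,"ry":-1.275,"rz":0,"x":-36.4,"y":-6.9,"z":44.3,"gripper":1}
    - {"rx":0,"ry":-1.275,"rz":0,"x":-36.4,"y":-6.9,"z":44.3,"gripper":1}
    - {"rx":0,"ry":-1.275,"rz":0,"x":-36.4,"y":-6.9,"z":44.3,"gripper":1}

```text
clock: 1.22
position: [0.2974, -0.4239, 0.2566]
tool_rot: [-1.571, -0.0, -0.644]
force: [1.2, -1.0, 0.4]
grip_width: 0.0853
```

```bash
python3 - <<'E'
from h import *
st()
print(rel([.5,-.12,.30],0.0)); print(rel([.488,.341,.22],.195))
E
```

```text
t 1.22 p [ 0.2974 -0.4239  0.2566] rot [-1.571 -0.    -0.644] F [ 1.2 -1.   0.4] w 0.0853 rack [-0.2983 -0.2326]
({'rx': 0.001, 'ry': -0.644, 'rz': 0.0, 'x': -2.048, 'y': -4.359, 'z': 36.467}, 'rows', np.float64(8.8))
({'rx': 0.001, 'ry': -0.839, 'rz': 0.0, 'x': -30.688, 'y': 3.616, 'z': 72.616}, 'rows', np.float64(18.9))
```

>>> arm_command:
  moves:
    - {"rx":0,"ry":-0.644,"rz":0,"x":-2,"y":-4.4,"z":36.5,"gripper":1}
    - {"rx":0,"ry":-0.644,"rz":0,"x":-2,"y":-4.4,"z":36.5,"gripper":1}
    - {"rx":0,"ry":-0.644,"rz":0,"x":-2,"y":-4.4,"z":36.5,"gripper":1}
    - {"rx":0,"ry":-0.644,"rz":0,"x":-2,"y":-4.4,"z":36.5,"gripper":1}
    - {"rx":0,"ry":-0.644,"rz":0,"x":-2,"y":-4.4,"z":36.5,"gripper":1}

```text
clock: 1.63
position: [0.4135, -0.2527, 0.2817]
tool_rot: [-1.572, -0.0, -0.019]
force: [-0.0, -1.3, 0.5]
grip_width: 0.0853
```

```bash
python3 - <<'E'
from h import *
s=st()
im,d=bot.grab_frame('wrist'); save('w1.png',im); np.savez('w1.npz',im=im,d=d,p=s['position'],r=s['tool_rot'])
m=bot.camera_model('wrist');print(m['vfov'],m['cx'],m['cy'],np.round(m['mount'],3).tolist())
print(rel([.5,-.12,.30],0.0)); print(rel([.488,.341,.22],.195))
E
```

```text
t 1.63 p [ 0.4135 -0.2527  0.2817] rot [-1.572 -0.    -0.019] F [-0.  -1.3  0.5] w 0.0853 rack [-0.1513 -0.087 ]
65.70646984690485 320.79990848577125 200.41756127789543 [[1.0, -0.001, -0.001, -0.0], [0.0, -0.317, 0.949, -0.142], [-0.001, -0.949, -0.317, 0.081], [0.0, 0.0, 0.0, 1.0]]
({'rx': -0.001, 'ry': -0.001, 'rz': 0.004, 'x': 8.165, 'y': -1.667, 'z': 12.597}, 'rows', np.float64(3.6))
({'rx': -0.001, 'ry': -0.196, 'rz': 0.004, 'x': 6.883, 'y': 6.383, 'z': 58.686}, 'rows', np.float64(14.3))
```

View pics/w1.png

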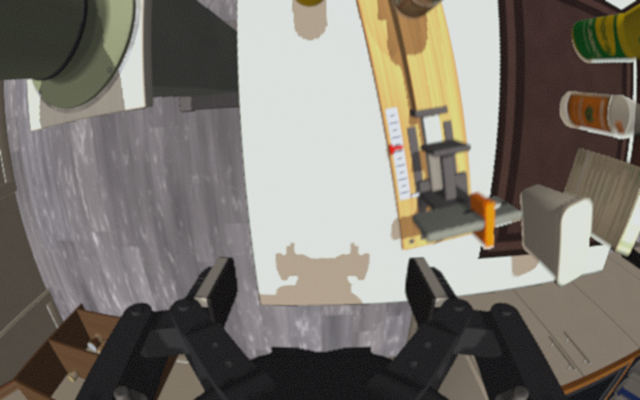

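```bash
cat >> h.py <<'E'
def wcloud(d,p,r,u=None,v=None):
    m,f=cam('wrist')
    if u is None: v,u=np.mgrid[0:400,0:640]
    a=(u-m['cx'])/f;b=(v-m['cy'])/f;th=np.hypot(a,b);k=np.tan(th)/np.maximum(th,1e-9)
    P=np.stack([a*k*d,b*k*d,d],-1);M=np.array(m['mount']);P=P@M[:3,:3].T+M[:3,3]
    return P@R.from_euler('xyz',r).as_matrix().T+p
def wproj(P,p,r):
    m,f=cam('wrist');q=(np.asarray(P)-p)@R.from_euler('xyz',r).as_matrix();M=np.array(m['mount']);q=(q-M[:3,3])@M[:3,:3]
    rr=np.hypot(q[...,0],q[...,1]);th=np.arctan2(rr,q[...,2]);return np.stack([q[...,0]/rr*th*f+m['cx'],q[...,1]/rr*th*f+m['cy']],-1)
E
cat > fit.py <<'E'
from h import *
import sys
z=np.load(sys.argv[1]);im=z['im'].astype(int);P=wcloud(z['d'],z['p'],z['r'])
L=inv(P);ok=(z['d']>0)&(np.abs(L[...,0])<.12)&(L[...,1]>-.30)&(L[...,1]<.2)
print('table',np.median(P[...,2][ok&(P[...,2]<.006)&(P[...,2]>-.01)]))
b=ok&(P[...,2]>.008)&(P[...,2]<.018);print('board z',np.median(P[b][:,2]))
Lb=L[b]
# edges along y bins
for sgn in(-1,1):
    xs=[];ys=[]
    for y in np.arange(-.24,.1,.01):
        q=Lb[(abs(Lb[:,1]-y)<.005)][:,0]
        if len(q)>8: xs.append(np.percentile(q,99 if sgn>0 else 1));ys.append(y)
    if len(xs)>4:
        for _ in range(3):
            k=np.polyfit(ys,xs,1);e=np.abs(np.polyval(k,ys)-xs);g=e<max(.0015,np.median(e)*2);xs=np.array(xs)[g];ys=np.array(ys)[g]
        print('edge',sgn,'slope',k[0],'at -.05',np.polyval(k,-.05),len(xs))
red=(im[...,0]>150)&(im[...,1]<80)&(im[...,2]<90)&ok
print('red',red.sum(),np.round(L[red].mean(0),4),np.round(np.percentile(L[red],[3,97],0),4).tolist(),'z',np.round(np.percentile(P[red][:,2],[3,97]),4))
org=(im[...,0]>150)&(im[...,1]>60)&(im[...,2]<80)&(im[...,0]-im[...,1]>60)&ok&(P[...,2]>.11)
print('orange',org.sum(),np.round(np.median(L[org],0),4),np.round(np.percentile(L[org],[3,97],0),4).tolist(),'z',np.round(np.percentile(P[org][:,2],[3,97]),4))
pl=ok&(P[...,2]>.149)&(P[...,2]<.156)&~org
print('plate',pl.sum(),np.round(np.median(L[pl],0),4),np.round(np.percentile(L[pl],[3,97],0),4).tolist())
E
python3 fit.py w1.npz
```

```text
table -0.0007681890244093381
board z 0.01129191220518555
edge -1 slope 0.0028716902410613836 at -.05 -0.058505825816951296 34
edge 1 slope 0.025742706873724916 at -.05 0.05662403610974753 19
red 51 [-0.0378 -0.1016] [[-0.0588, -0.1506], [0.0138, -0.0842]] z [0.0145 0.1544]
orange 436 [ 0.0121 -0.1546] [[0.0066, -0.1803], [0.018, -0.1351]] z [0.1369 0.1578]
plate 861 [-0.0044 -0.1601] [[-0.0557, -0.1796], [0.0542, -0.1483]]
```

>>> arm_command:
  moves:
    - {"rx":0,"ry":-0.196,"rz":0,"x":6.9,"y":6.4,"z":58.7,"gripper":1}
    - {"rx":0,"ry":-0.196,"rz":0,"x":6.9,"y":6.4,"z":58.7,"gripper":1}
    - {"rx":0,"ry":-0.196,"rz":0,"x":6.9,"y":6.4,"z":58.7,"gripper":1}
    - {"rx":0,"ry":-0.196,"rz":0,"x":6.9,"y":6.4,"z":58.7,"gripper":1}
    - {"rx":0,"ry":-0.196,"rz":0,"x":6.9,"y":6.4,"z":58.7,"gripper":1}

```text
clock: 2.1
position: [0.4419, -0.0477, 0.2587]
tool_rot: [-1.571, -0.001, 0.17]
force: [1.4, -1.1, -0.1]
grip_width: 0.0852
```

```bash
python3 - <<'E'
from h import *
st()
print(rel([.488,.341,.22],.195))
E
```

```text
t 2.1 p [ 0.4419 -0.0477  0.2587] rot [-1.571e+00 -1.000e-03  1.700e-01] F [ 1.4 -1.1 -0.1] w 0.0852 rack [-0.0836  0.1086]
({'rx': 0.0, 'ry': -0.025, 'rz': 0.001, 'x': 11.12, 'y': 3.863, 'z': 37.53}, 'rows', np.float64(9.4))
```

>>> arm_command:
  moves:
    - {"rx":0,"ry":-0.025,"rz":0,"x":11.1,"y":3.8,"z":37.5,"gripper":1}
    - {"rx":0,"ry":-0.025,"rz":0,"x":11.1,"y":3.8,"z":37.5,"gripper":1}
    - {"rx":0,"ry":-0.025,"rz":0,"x":11.1,"y":3.8,"z":37.5,"gripper":1}
    - {"rx":0,"ry":-0.025,"rz":0,"x":11.1,"y":3.8,"z":37.5,"gripper":1}
    - {"rx":0,"ry":-0.025,"rz":0,"x":11.1,"y":3.8,"z":37.5,"gripper":1}

```text
clock: 2.52
position: [0.4662, 0.1584, 0.2385]
tool_rot: [-1.571, -0.001, 0.195]
force: [1.1, -1.1, 0.2]
grip_width: 0.0854
```

```bash
python3 - <<'E'
from h import *
s=st()
im,d=bot.grab_frame('wrist'); save('w2.png',im); np.savez('w2.npz',im=im,d=d,p=s['position'],r=s['tool_rot'])
P=wcloud(d,s['position'],s['tool_rot'])
g=(P[...,2]>.09)&(P[...,2]<.115)&(abs(P[...,0]-.488)<.045)&(abs(P[...,1]-.341)<.045)&(d>0)
i=im.astype(int); g&=(i[...,1]>i[...,2]+20)&(i[...,1]>i[...,0]+10)
Q=P[g];print(len(Q),Q.mean(0) if len(Q) else 0, np.percentile(Q,[2,98],0) if len(Q) else 0)
t=Q[Q[:,2]>np.percentile(Q[:,2],60)];print(cv2.minEnclosingCircle((t[:,:2]*1000).astype(np.float32)))
c='scene';z=np.load('scene0.npz');P=cloud(c,z['d'])[278:337,231:258].reshape(-1,3);g=(P[:,2]>.09)&(P[:,2]<.11)&(abs(P[:,0]-.488)<.04);print('scene',np.percentile(P[g],[2,98],0))
print(rel([.488,.341,.22],.195))
E
```

```text
t 2.52 p [0.4662 0.1584 0.2385] rot [-1.571e+00 -1.000e-03  1.950e-01] F [ 1.1 -1.1  0.2] w 0.0854 rack [-0.0199  0.3061]
742 [0.49089031 0.33628451 0.10382051] [[0.47124242 0.32684639 0.09492844]
 [0.50948474 0.34818364 0.1063567 ]]
((491.50482177734375, 341.668701171875), 20.624025344848633)
scene [[0.46738037 0.33450584 0.09070242]
 [0.50841691 0.37316046 0.10570776]]
({'rx': -0.004, 'ry': 0.008, 'rz': 0.002, 'x': 5.685, 'y': 1.91, 'z': 16.582}, 'rows', np.float64(4.2))
```

View pics/w2.png

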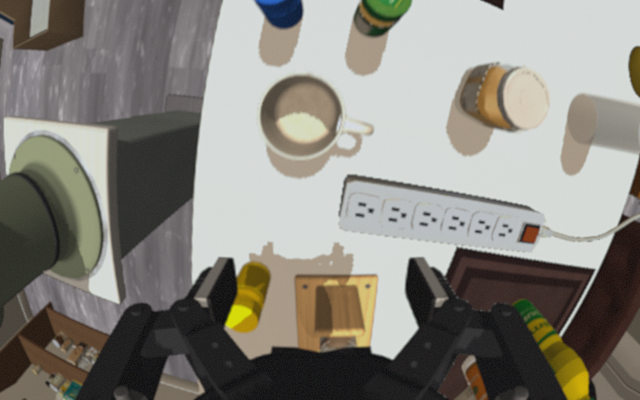

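>>> arm_command:
  moves:
    - {"rx":0,"ry":0,"rz":0,"x":5.7,"y":3.8,"z":16.6,"gripper":1}
    - {"rx":0,"ry":0,"rz":0,"x":5.7,"y":3.8,"z":16.6,"gripper":1}
    - {"rx":0,"ry":0,"rz":0,"x":5.7,"y":3.8,"z":16.6,"gripper":1}
    - {"rx":0,"ry":0,"rz":0,"x":5.7,"y":3.8,"z":16.6,"gripper":1}
    - {"rx":0,"ry":0,"rz":0,"x":5.7,"y":3.8,"z":16.6,"gripper":1}

```text
clock: 2.98
position: [0.4886, 0.3361, 0.1992]
tool_rot: [-1.568, 0.001, 0.2]
force: [-0.3, 0.5, -0.3]
grip_width: 0.0855
```

```bash
cat > jarw.py <<'E'
from h import *
s=st()
im,d=bot.grab_frame('wrist'); save('w3.png',im); np.savez('w3.npz',im=im,d=d,p=s['position'],r=s['tool_rot'])
i=im.astype(int)
P=wcloud(d,s['position'],s['tool_rot'])
def cap(P,i,d):
    g=(P[...,2]>.098)&(P[...,2]<.115)&(abs(P[...,0]-.488)<.045)&(abs(P[...,1]-.341)<.045)&(d>0)
    g&=(i[...,1]>i[...,2]+20)&(i[...,1]>i[...,0]+10)
    Q=P[g];print(len(Q),Q.mean(0),np.percentile(Q,[1,99],0).round(4).tolist(),cv2.minEnclosingCircle((Q[:,:2]*1000).astype(np.float32)))
cap(P,i,d)
z=np.load('top0.npz');cap(cloud('top',z['d']),z['im'].astype(int),z['d'])
E
python3 jarw.py
```

```text
t 2.98 p [0.4886 0.3361 0.1992] rot [-1.568e+00  1.000e-03  2.000e-01] F [-0.3  0.5 -0.3] w 0.0855 rack [0.0365 0.4761]
2352 [0.48917752 0.35060326 0.10461142] [[0.4688, 0.3295, 0.0996], [0.5099, 0.3707, 0.1064]] ((489.3385009765625, 349.60882568359375), 22.32204246520996)
283 [0.48810134 0.34752047 0.10465176] [[0.4675, 0.3273, 0.1001], [0.5098, 0.3686, 0.1087]] ((488.4875183105469, 348.3245849609375), 22.239788055419922)
```

View pics/w3.png

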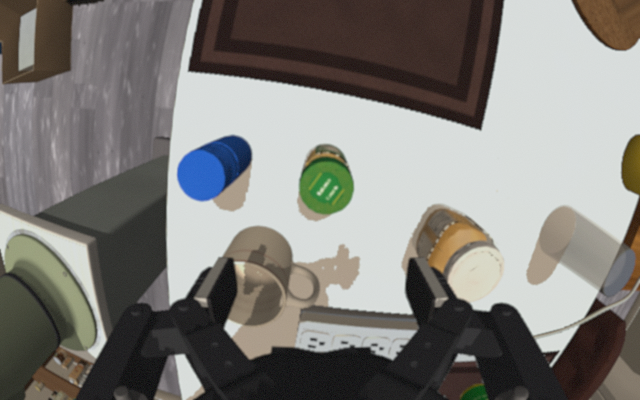

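```bash
python3 - <<'E'
from h import *
st()
print(rel([.489,.349,.13],.195),rel([.489,.349,.05],.195))
E
```

```text
t 3.03 p [0.4885 0.3361 0.1991] rot [-1.568  0.002  0.201] F [-3.2 -0.  -0.8] w 0.0851 rack [0.0364 0.476 ]
({'rx': -0.003, 'ry': 0.006, 'rz': -0.002, 'x': 0.323, 'y': 6.915, 'z': 1.24}, 'rows', np.float64(1.7)) ({'rx': -0.003, 'ry': 0.006, 'rz': -0.002, 'x': 0.335, 'y': 14.915, 'z': 1.22}, 'rows', np.float64(3.6))
```

>>> arm_command:
  moves:
    - {"rx":0,"ry":0,"rz":0,"x":0.3,"y":4,"z":1.2,"gripper":1}
    - {"rx":0,"ry":0,"rz":0,"x":0.3,"y":8,"z":1.2,"gripper":1}
    - {"rx":0,"ry":0,"rz":0,"x":0.3,"y":12,"z":1.2,"gripper":1}
    - {"rx":0,"ry":0,"rz":0,"x":0.3,"y":14.5,"z":1.2,"gripper":1}
    - {"rx":0,"ry":0,"rz":0,"x":0.3,"y":14.5,"z":1.2,"gripper":1}

```text
clock: 3.45
position: [0.4884, 0.3407, 0.0508]
tool_rot: [-1.574, 0.006, 0.196]
force: [-0.5, -0.5, -0.0]
grip_width: 0.0854
```

```bash
python3 - <<'E'
from h import *
st()
print(rel([.489,.349,.05],.195))
E
```

```text
t 3.45 p [0.4884 0.3407 0.0508] rot [-1.574  0.006  0.196] F [-0.5 -0.5 -0. ] w 0.0854 rack [0.0372 0.4806]
({'rx': 0.003, 'ry': 0.001, 'rz': -0.006, 'x': 0.219, 'y': 0.078, 'z': 0.804}, 'rows', np.float64(0.2))
```

>>> arm_command:
  moves:
    - {"rx":0,"ry":0,"rz":0,"x":0.2,"y":0,"z":0.8,"gripper":1}
    - {"rx":0,"ry":0,"rz":0,"x":0.2,"y":0,"z":0.8,"gripper":-1}
    - {"rx":0,"ry":0,"rz":0,"x":0.2,"y":0,"z":0.8,"gripper":-1}
    - {"rx":0,"ry":0,"rz":0,"x":0.2,"y":0,"z":0.8,"gripper":-1}
    - {"rx":0,"ry":0,"rz":0,"x":0.2,"y":0,"z":0.8,"gripper":-1}
  squeeze: 30

```text
clock: 3.87
position: [0.4915, 0.3514, 0.057]
tool_rot: [-1.57, -0.002, 0.196]
force: [-2.6, -0.8, 11.0]
grip_width: 0.0447
```

>>> arm_command:
  moves:
    - {"rx":0,"ry":0,"rz":0,"x":0,"y":0,"z":0,"gripper":-1}
    - {"rx":0,"ry":0,"rz":0,"x":0,"y":0,"z":0,"gripper":-1}
    - {"rx":0,"ry":0,"rz":0,"x":0,"y":0,"z":0,"gripper":-1}

```text
clock: 4.12
position: [0.4915, 0.3514, 0.057]
tool_rot: [-1.57, -0.002, 0.196]
force: [-2.0, -0.9, 10.4]
grip_width: 0.0447
```

```bash
python3 - <<'E'
from h import *
s=st()
im,d=bot.grab_frame('wrist'); save('w4.png',im)
print(rel([.489,.349,.05],.195))
E
```

```text
t 4.12 p [0.4915 0.3514 0.057 ] rot [-1.57  -0.002  0.196] F [-2.  -0.9 10.4] w 0.0447 rack [0.0423 0.4905]
({'rx': -0.001, 'ry': 0.001, 'rz': 0.002, 'x': -0.292, 'y': 0.704, 'z': -0.186}, 'rows', np.float64(0.2))
```

View pics/w4.png

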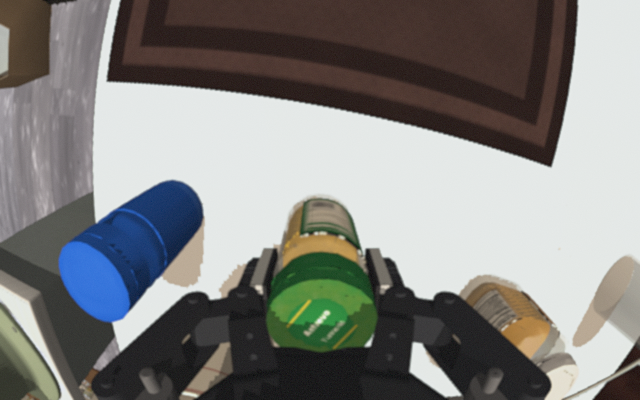

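>>> arm_command:
  moves:
    - {"rx":0,"ry":0,"rz":0,"x":0,"y":-3,"z":0,"gripper":-1}
    - {"rx":0,"ry":0,"rz":0,"x":0,"y":-7,"z":0,"gripper":-1}
    - {"rx":0,"ry":0,"rz":0,"x":0,"y":-11,"z":0,"gripper":-1}
    - {"rx":0,"ry":0,"rz":0,"x":0,"y":-15,"z":0,"gripper":-1}
    - {"rx":0,"ry":0,"rz":0,"x":0,"y":-19,"z":0,"gripper":-1}

```text
clock: 4.58
position: [0.4905, 0.3507, 0.2483]
tool_rot: [-1.571, -0.001, 0.196]
force: [0.9, -0.2, -1.9]
grip_width: 0.0445
```

```bash
python3 - <<'E'
from h import *
s=st(); print(rk(0,.035,.25),rel(rk(0,.035,.25),.195))
E
```

```text
t 4.58 p [0.4905 0.3507 0.2483] rot [-1.571e+00 -1.000e-03  1.960e-01] F [ 0.9 -0.2 -1.9] w 0.0445 rack [0.0412 0.49  ]
[ 0.53821817 -0.10366333  0.25      ] ({'rx': -0.0, 'ry': 0.001, 'rz': 0.001, 'x': -4.174, 'y': -0.187, 'z': -45.495}, 'rows', np.float64(11.0))
```

>>> arm_command:
  moves:
    - {"rx":0,"ry":0,"rz":0,"x":-0.4,"y":0,"z":-4,"gripper":-1}
    - {"rx":0,"ry":0,"rz":0,"x":-0.8,"y":0,"z":-8,"gripper":-1}
    - {"rx":0,"ry":0,"rz":0,"x":-1.2,"y":0,"z":-12,"gripper":-1}
    - {"rx":0,"ry":0,"rz":0,"x":-1.6,"y":0,"z":-16,"gripper":-1}
    - {"rx":0,"ry":0,"rz":0,"x":-2,"y":0,"z":-20,"gripper":-1}

```text
clock: 5.0
position: [0.5099, 0.1489, 0.2463]
tool_rot: [-1.571, -0.001, 0.196]
force: [0.8, -0.0, -0.6]
grip_width: 0.0447
```

>>> arm_command:
  moves:
    - {"rx":0,"ry":0,"rz":0,"x":-0.4,"y":0,"z":-4,"gripper":-1}
    - {"rx":0,"ry":0,"rz":0,"x":-0.8,"y":0,"z":-8,"gripper":-1}
    - {"rx":0,"ry":0,"rz":0,"x":-1.2,"y":0,"z":-12,"gripper":-1}
    - {"rx":0,"ry":0,"rz":0,"x":-1.6,"y":0,"z":-16,"gripper":-1}
    - {"rx":0,"ry":0,"rz":0,"x":-2,"y":0,"z":-20,"gripper":-1}

```text
clock: 5.42
position: [0.5292, -0.0513, 0.2464]
tool_rot: [-1.572, -0.001, 0.196]
force: [0.5, 0.2, -0.7]
grip_width: 0.0445
```

```bash
python3 - <<'E'
from h import *
s=st(); print(rk(0,.035,.25),rel(rk(0,.035,.25),.195))
im,d=bot.grab_frame('scene'); save('s5.png',im[100:300,250:500].repeat(3,0).repeat(3,1)); np.savez('s5.npz',im=im,d=d)
E
```

```text
t 5.42 p [ 0.5292 -0.0513  0.2464] rot [-1.572e+00 -1.000e-03  1.960e-01] F [ 0.5  0.2 -0.7] w 0.0445 rack [0.0013 0.0881]
[ 0.53821817 -0.10366333  0.25      ] ({'rx': 0.001, 'ry': 0.001, 'rz': 0.001, 'x': -0.131, 'y': -0.359, 'z': -5.308}, 'rows', np.float64(1.3))
```

View pics/s5.png

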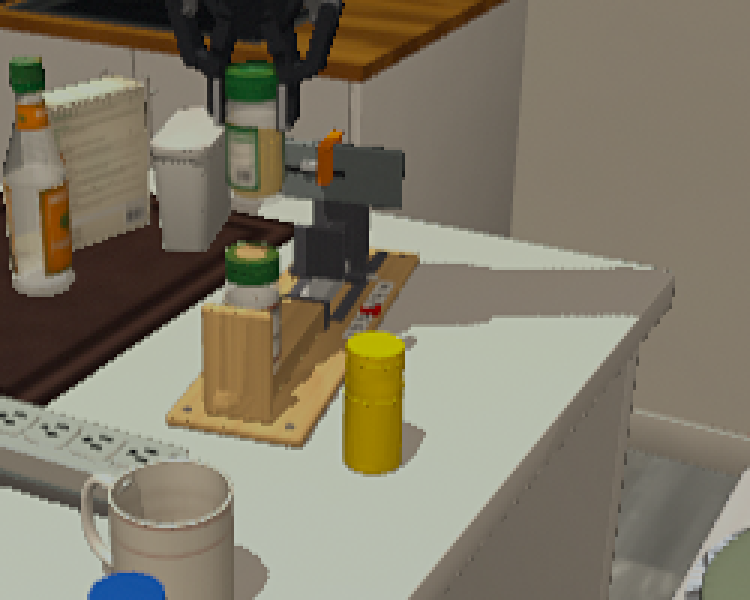

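>>> arm_command:
  moves:
    - {"rx":0,"ry":0,"rz":0,"x":-0.1,"y":0,"z":-3,"gripper":-1}
    - {"rx":0,"ry":0,"rz":0,"x":-0.1,"y":0,"z":-5.2,"gripper":-1}
    - {"rx":0,"ry":0,"rz":0,"x":-0.1,"y":4,"z":-5.2,"gripper":-1}
    - {"rx":0,"ry":0,"rz":0,"x":-0.1,"y":8,"z":-5.2,"gripper":-1}
    - {"rx":0,"ry":0,"rz":0,"x":-0.1,"y":10,"z":-5.2,"gripper":-1}

```text
clock: 5.88
position: [0.537, -0.1008, 0.1426]
tool_rot: [-1.57, 0.002, 0.195]
force: [-0.6, 0.4, -1.0]
grip_width: 0.0448
```

```bash
python3 - <<'E'
from h import *
s=st(); print(rel(rk(0,.035,.098),.195))
im,d=bot.grab_frame('wrist'); save('w6.png',im); np.savez('w6.npz',im=im,d=d,p=s['position'],r=s['tool_rot'])
im,d=bot.grab_frame('top'); save('t6.png',im[140:260,320:520].repeat(4,0).repeat(4,1)); np.savez('t6.npz',im=im,d=d)
im,d=bot.grab_frame('scene'); save('s6.png',im[120:270,280:430].repeat(4,0).repeat(4,1)); np.savez('s6.npz',im=im,d=d)
E
```

```text
t 5.88 p [ 0.537  -0.1008  0.1426] rot [-1.57   0.002  0.195] F [-0.6  0.4 -1. ] w 0.0448 rack [-0.0006  0.038 ]
({'rx': -0.001, 'ry': -0.0, 'rz': -0.002, 'x': 0.074, 'y': 4.462, 'z': -0.303}, 'rows', np.float64(1.1))
```

View pics/w6.png

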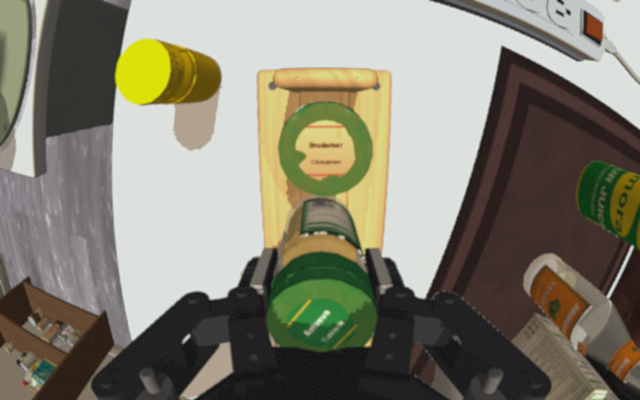

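View pics/s6.png

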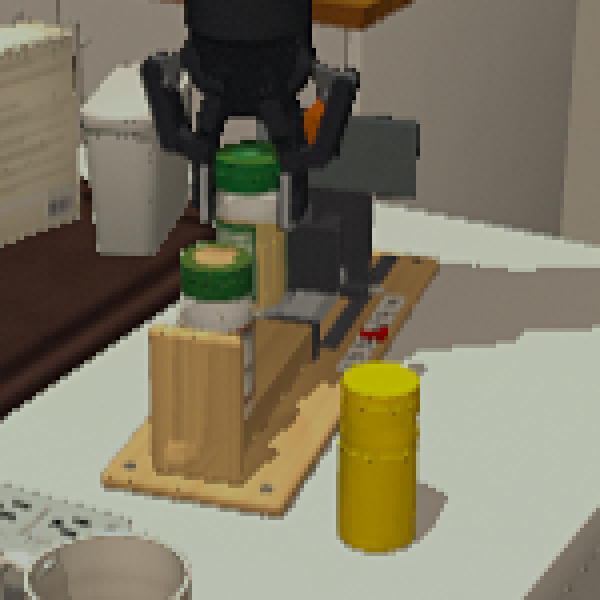

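```bash
python3 - <<'E'
from h import *
z=np.load('w6.npz');P=wcloud(z['d'],z['p'],z['r']);L=inv(P)
g=(P[...,2]>.135)&(P[...,2]<.155)&(L[...,1]>.06)&(L[...,1]<.13)&(abs(L[...,0])<.05)
Q=L[g];print('rjar',g.sum(),cv2.minEnclosingCircle((Q*1000).astype(np.float32)),np.median(P[g][:,2]))
g=(P[...,2]>.106)&(P[...,2]<.118)&(L[...,1]>.12)&(L[...,1]<.16)&(abs(L[...,0])<.06)
Q=L[g];print('end',g.sum(),np.percentile(Q,[2,98],0))
for y in(.08,.1,.12,.14):
    g=(P[...,2]>.006)&(P[...,2]<.018)&(abs(L[...,1]-y)<.006)&(abs(L[...,0])<.1);print(y,np.percentile(L[g][:,0],[1,99]))
s=st();print(s['clock'])
E
```

```text
rjar 7129 ((0.6047696471214294, 89.62442779541016), 29.975875854492188) 0.1447020937970096
end 2071 [[-0.02604459  0.1273584 ]
 [ 0.02858189  0.13872763]]
0.08 [-0.05853785  0.06032704]
0.1 [-0.05756893  0.06032748]
0.12 [-0.05781742  0.05978835]
0.14 [-0.09628195  0.06053156]
t 6.03 p [ 0.5382 -0.1001  0.1454] rot [-1.57e+00  1.00e-03  1.96e-01] F [0.5 0.6 0.4] w 0.0445 rack [0.0007 0.0385]
6.0333
```

>>> arm_command:
  moves:
    - {"rx":0,"ry":0,"rz":0,"x":0,"y":2,"z":-0.3,"gripper":-1}
    - {"rx":0,"ry":0,"rz":0,"x":0,"y":3.7,"z":-0.3,"gripper":-1}
    - {"rx":0,"ry":0,"rz":0,"x":0,"y":4.3,"z":-0.3,"gripper":-1}
    - {"rx":0,"ry":0,"rz":0,"x":0,"y":4.3,"z":-0.3,"gripper":-1}

```text
clock: 6.37
position: [0.5395, -0.1031, 0.1032]
tool_rot: [-1.571, -0.0, 0.196]
force: [-1.1, 0.9, -1.2]
grip_width: 0.0444
```

>>> arm_command:
  moves:
    - {"rx":0,"ry":0,"rz":0,"x":0,"y":0.3,"z":0,"gripper":-1}
    - {"rx":0,"ry":0,"rz":0,"x":0,"y":0.5,"z":0,"gripper":-1}
    - {"rx":0,"ry":0,"rz":0,"x":0,"y":0.5,"z":0,"gripper":-1}

```text
clock: 6.62
position: [0.5396, -0.1032, 0.0983]
tool_rot: [-1.571, -0.001, 0.196]
force: [0.0, 0.1, -0.4]
grip_width: 0.0446
```

```bash
python3 - <<'E'
from h import *
s=st(); 
im,d=bot.grab_frame('scene'); save('s7.png',im[120:270,280:430].repeat(4,0).repeat(4,1))
E
```

```text
t 6.62 p [ 0.5396 -0.1032  0.0983] rot [-1.571e+00 -1.000e-03  1.960e-01] F [ 0.   0.1 -0.4] w 0.0446 rack [0.0015 0.0352]
```

View pics/s7.png

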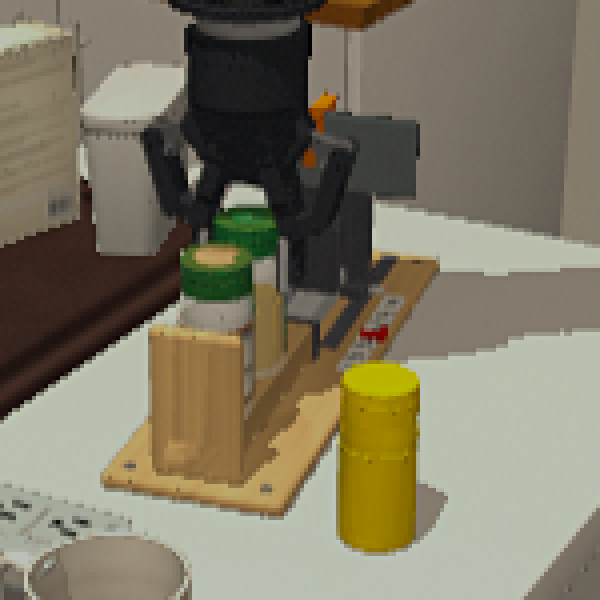

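Just above contact; go down in 1 mm steps until the force rises.

>>> arm_command:
  moves:
    - {"rx":0,"ry":0,"rz":0,"x":0,"y":0.1,"z":0,"gripper":-1}
    - {"rx":0,"ry":0,"rz":0,"x":0,"y":0.2,"z":0,"gripper":-1}
    - {"rx":0,"ry":0,"rz":0,"x":0,"y":0.2,"z":0,"gripper":-1}

```text
clock: 6.92
position: [0.5392, -0.1035, 0.0965]
tool_rot: [-1.572, 0.0, 0.196]
force: [-8.0, -1.8, 20.1]
grip_width: 0.0442
```

>>> arm_command:
  moves:
    - {"rx":0,"ry":0,"rz":0,"x":0,"y":0.1,"z":0,"gripper":-1}
    - {"rx":0,"ry":0,"rz":0,"x":0,"y":0.2,"z":0,"gripper":-1}
    - {"rx":0,"ry":0,"rz":0,"x":0,"y":0.2,"z":0,"gripper":-1}

```text
clock: 7.17
position: [0.5394, -0.1035, 0.0951]
tool_rot: [-1.572, -0.0, 0.196]
force: [-10.4, -1.9, 30.4]
grip_width: 0.0445
```

>>> arm_command:
  moves:
    - {"rx":0,"ry":0,"rz":0,"x":0,"y":-0.2,"z":0,"gripper":-1}
    - {"rx":0,"ry":0,"rz":0,"x":0,"y":-0.3,"z":0,"gripper":-1}
    - {"rx":0,"ry":0,"rz":0,"x":0,"y":-0.3,"z":0,"gripper":-1}

```text
clock: 7.42
position: [0.5394, -0.1032, 0.0968]
tool_rot: [-1.571, -0.0, 0.196]
force: [0.1, -0.5, -0.8]
grip_width: 0.0446
```

>>> arm_command:
  moves:
    - {"rx":0,"ry":0,"rz":0,"x":0,"y":0,"z":0,"gripper":0.2}
    - {"rx":0,"ry":0,"rz":0,"x":0,"y":0,"z":0,"gripper":0.5}
    - {"rx":0,"ry":0,"rz":0,"x":0,"y":0,"z":0,"gripper":0.8}
    - {"rx":0,"ry":0,"rz":0,"x":0,"y":0,"z":0,"gripper":0.8}

```text
clock: 7.75
position: [0.5392, -0.1031, 0.0964]
tool_rot: [-1.571, 0.0, 0.196]
force: [0.2, -0.2, 0.5]
grip_width: 0.0769
```

```bash
python3 - <<'E'
from h import *
s=st(); 
im,d=bot.grab_frame('wrist'); save('w8.png',im)
E
```

```text
t 7.75 p [ 0.5392 -0.1031  0.0964] rot [-1.571  0.     0.196] F [ 0.2 -0.2  0.5] w 0.0769 rack [0.0011 0.0353]
```

View pics/w8.png

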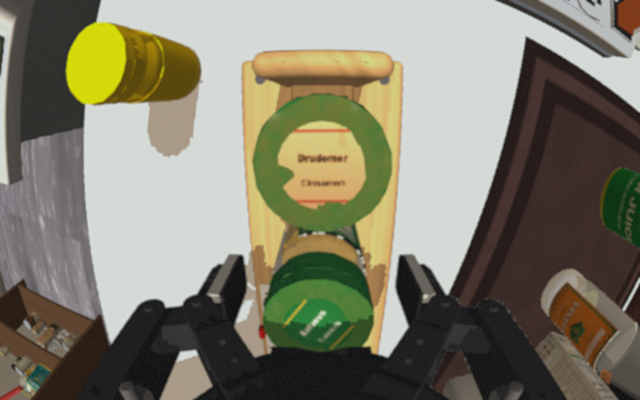

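Released and upright. Rise straight up.

>>> arm_command:
  moves:
    - {"rx":0,"ry":0,"rz":0,"x":0,"y":-2,"z":0,"gripper":0.9}
    - {"rx":0,"ry":0,"rz":0,"x":0,"y":-6,"z":0,"gripper":1}
    - {"rx":0,"ry":0,"rz":0,"x":0,"y":-10,"z":0,"gripper":1}
    - {"rx":0,"ry":0,"rz":0,"x":0,"y":-13,"z":0,"gripper":1}
    - {"rx":0,"ry":0,"rz":0,"x":0,"y":-13,"z":0,"gripper":1}

```text
clock: 8.22
position: [0.5415, -0.1031, 0.2322]
tool_rot: [-1.574, -0.007, 0.196]
force: [0.1, 0.4, -0.0]
grip_width: 0.0855
```

```bash
python3 - <<'E'
from h import *
s=st()
im,d=bot.grab_frame('scene'); save('s9.png',im[120:270,280:430].repeat(4,0).repeat(4,1))
print(rel(rk(-.034,-.160,.225),.195-np.pi/2))
print(rel(rk(-.20,-.10,.25),-.4))
E
```

```text
t 8.22 p [ 0.5415 -0.1031  0.2322] rot [-1.574 -0.007  0.196] F [ 0.1  0.4 -0. ] w 0.0855 rack [0.0033 0.0349]
({'rx': -0.002, 'ry': 1.571, 'rz': 0.005, 'x': -3.645, 'y': 0.463, 'z': -19.481}, 'rows', np.float64(12.6))
({'rx': 0.001, 'ry': 0.596, 'rz': 0.005, 'x': -20.23, 'y': -2.123, 'z': -13.477}, 'rows', np.float64(5.9))
```

View pics/s9.png

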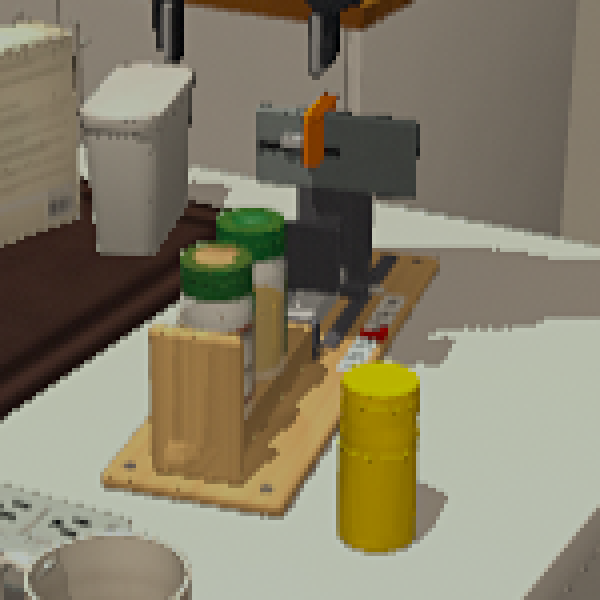

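```bash
python3 - <<'E'
from h import *
s=st()
print(rel(rk(-.12,-.20,.22),.195))
E
```

```text
t 8.27 p [ 0.5405 -0.1034  0.2294] rot [-1.573 -0.004  0.196] F [ 0.  -0.1 -0.6] w 0.0852 rack [0.0023 0.0348]
({'rx': 0.002, 'ry': 0.001, 'rz': 0.004, 'x': -12.25, 'y': 0.933, 'z': -23.475}, 'rows', np.float64(6.4))
```

>>> arm_command:
  moves:
    - {"rx":0,"ry":0,"rz":0,"x":-12.2,"y":0,"z":-23.5,"gripper":1}
    - {"rx":0,"ry":0,"rz":0,"x":-12.2,"y":0,"z":-23.5,"gripper":1}
    - {"rx":0,"ry":0,"rz":0,"x":-12.2,"y":0,"z":-23.5,"gripper":1}
    - {"rx":0,"ry":0,"rz":0,"x":-12.2,"y":0,"z":-23.5,"gripper":1}
    - {"rx":0,"ry":0,"rz":0,"x":-12.2,"y":0,"z":-23.5,"gripper":1}

```text
clock: 8.68
position: [0.4797, -0.3049, 0.2256]
tool_rot: [-1.57, 0.001, 0.196]
force: [1.1, -0.2, 0.7]
grip_width: 0.0856
```

>>> arm_command:
  moves:
    - {"rx":0,"ry":0,"rz":0,"x":-2.3,"y":0,"z":-4.2,"gripper":1}
    - {"rx":0,"ry":0,"rz":0,"x":-2.3,"y":0,"z":-4.2,"gripper":1}
    - {"rx":0,"ry":0,"rz":0,"x":-2.3,"y":0,"z":-4.2,"gripper":1}

```text
clock: 8.93
position: [0.4646, -0.3519, 0.2251]
tool_rot: [-1.57, 0.002, 0.191]
force: [-1.2, -0.7, -0.3]
grip_width: 0.0855
```

```bash
python3 - <<'E'
from h import *
s=st()
im,d=bot.grab_frame('wrist'); save('w10.png',im); np.savez('w10.npz',im=im,d=d,p=s['position'],r=s['tool_rot'])
print(wproj(rk(-.039-.0,-.16,.016),s['position'],s['tool_rot']),wproj(rk(-.054,-.089,.016),s['position'],s['tool_rot']))
E
python3 fit.py w10.npz
```

```text
t 8.93 p [ 0.4646 -0.3519  0.2251] rot [-1.57   0.002  0.191] F [-1.2 -0.7 -0.3] w 0.0855 rack [-0.1203 -0.1943]
[391.86017284 142.9364779 ] [380.42450403  81.01570063]
table -0.0007697187123388849
board z 0.011369155949854062
edge -1 slope 0.0034199035747389515 at -.05 -0.058191400970747424 23
edge 1 slope 0.007893836418348881 at -.05 0.058583602584115976 20
red 108 [-0.0309 -0.1139] [[-0.0586, -0.1798], [0.0077, -0.0863]] z [0.0168 0.1552]
orange 852 [ 0.0109 -0.1592] [[0.0064, -0.1841], [0.0173, -0.1361]] z [0.1517 0.1578]
plate 1570 [-0.01   -0.1606] [[-0.0555, -0.1714], [0.0532, -0.1525]]
```

View pics/w10.png

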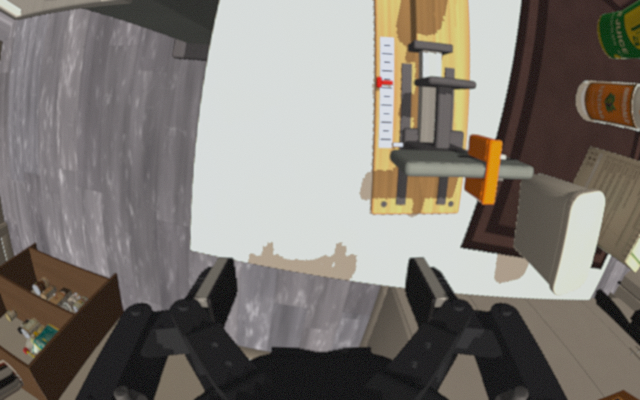

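```bash
python3 - <<'E'
from h import *
z=np.load('w10.npz');im=z['im'].astype(int);P=wcloud(z['d'],z['p'],z['r']);L=inv(P)
red=(im[...,0]>130)&(im[...,1]<90)&(im[...,2]<90)&(P[...,2]<.05)&(L[...,1]>-.12)&(L[...,1]<-.05)&(abs(L[...,0])<.09)
v,u=np.nonzero(red)
for a,b in zip(u,v): print(a,b,np.round(L[b,a]*1000,1),round(P[b,a,2]*1000,1),z['im'][b,a])
save('w10c.png',cv2.resize(z['im'][30:180,360:500],None,fx=5,fy=5,interpolation=cv2.INTER_CUBIC)[:600])
# pointer: white pixels z~.016 near
w=(im.min(-1)>150)&(L[...,1]<-.14)&(L[...,1]>-.175)&(L[...,0]>-.06)&(L[...,0]<-.02)&(P[...,2]<.03)
v,u=np.nonzero(w)
for a,b in zip(u,v): print('w',a,b,np.round(L[b,a]*1000,1),round(P[b,a,2]*1000,1))
E
```

```text
377 77 [-58.7 -84.9] 20.2 [193  89  55]
378 77 [-57.7 -84.9] 21.1 [211  84  53]
379 77 [-56.2 -84.7] 19.0 [215  86  72]
376 78 [-59.4 -85.9] 18.1 [146  74  47]
377 78 [-58.7 -86. ] 20.3 [188  53  35]
378 78 [-57.8 -86.1] 21.3 [214  44  33]
379 78 [-56.4 -85.9] 20.2 [218  47  38]
380 78 [-55.7 -86. ] 22.2 [217  73  74]
376 79 [-59.5 -87.1] 18.5 [139  67  43]
377 79 [-58.9 -87.2] 21.2 [186  42  30]
378 79 [-57.6 -87.1] 20.3 [213  37  26]
379 79 [-56.7 -87.2] 21.5 [219  42  35]
380 79 [-55.5 -87.1] 21.2 [217  59  57]
376 80 [-59.3 -88.1] 17.2 [137  66  42]
377 80 [-58.7 -88.3] 20.6 [181  37  24]
378 80 [-57.4 -88.2] 19.6 [215  43  33]
379 80 [-56.5 -88.2] 20.9 [217  41  31]
380 80 [-55.5 -88.2] 21.2 [217  49  44]
381 80 [-54.3 -88.2] 21.0 [207  76  77]
376 81 [-59.4 -89.3] 18.1 [136  63  45]
377 81 [-58.5 -89.4] 19.5 [182  39  26]
378 81 [-57.8 -89.5] 21.5 [214  38  32]
379 81 [-56.6 -89.4] 21.4 [219  44  33]
380 81 [-55.6 -89.4] 21.9 [217  39  33]
381 81 [-54.4 -89.3] 21.7 [209  46  42]
382 81 [-52.5 -89. ] 17.5 [199  61  59]
383 81 [-51.5 -89. ] 18.2 [210  69  68]
384 81 [-50.4 -89. ]
[... 13614 characters left out ...]
 -49.7 -165.7] 11.6
w 383 147 [ -48.5 -165.6] 12.0
w 384 147 [ -47.5 -165.5] 12.6
w 385 147 [ -46.  -165.7] 11.1
w 386 147 [ -44.9 -165.5] 12.0
w 387 147 [ -43.8 -165.5] 12.1
w 388 147 [ -42.6 -165.4] 12.1
w 389 147 [ -41.2 -165.6] 11.2
w 390 147 [ -40.2 -165.4] 12.4
w 391 147 [ -38.7 -165.5] 11.2
w 372 148 [ -59.5 -168.9] -0.7
w 382 148 [ -49.6 -166.9] 11.4
w 383 148 [ -48.4 -166.9] 11.3
w 384 148 [ -47.1 -166.9] 11.1
w 385 148 [ -46.1 -166.7] 12.1
w 386 148 [ -45.  -166.6] 12.5
w 387 148 [ -43.8 -166.6] 12.6
w 388 148 [ -42.4 -166.7] 11.4
w 389 148 [ -41.8 -166.3] 14.2
w 372 149 [ -59.5 -170.1] -0.5
w 372 150 [ -59.6 -171.2] 0.3
w 372 151 [ -59.4 -172.6] -1.0
w 372 152 [ -59.3 -173.9] -0.9
```

View pics/w10c.png

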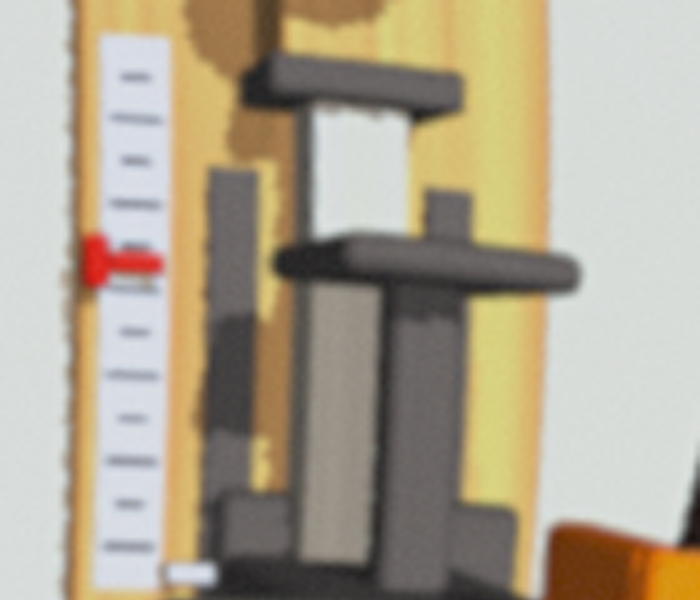

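```bash
python3 - <<'E'
from h import *
s=st();print(np.round(s['qpos'],3))
y=.195+np.pi/2
print(rel(rk(-.036,-.1605,.23),y))
E
```

```text
t 8.98 p [ 0.4658 -0.3496  0.2254] rot [-1.57e+00  1.00e-03  1.94e-01] F [ 0.2  1.1 -1.1] w 0.0855 rack [-0.1187 -0.1923]
[ 0.928  0.507 -0.547  1.701  0.301  1.02   0.471]
({'rx': -0.002, 'ry': -1.572, 'rz': 0.0, 'x': 8.268, 'y': -0.469, 'z': 3.19}, 'rows', np.float64(12.6))
```

>>> arm_command:
  moves:
    - {"rx":0,"ry":-0.12,"rz":0,"x":2,"y":-0.5,"z":0.8,"gripper":1}
    - {"rx":0,"ry":-0.24,"rz":0,"x":4,"y":-0.5,"z":1.6,"gripper":1}
    - {"rx":0,"ry":-0.36,"rz":0,"x":6,"y":-0.5,"z":2.4,"gripper":1}
    - {"rx":0,"ry":-0.48,"rz":0,"x":8.2,"y":-0.5,"z":3.2,"gripper":1}
    - {"rx":0,"ry":-0.6,"rz":0,"x":8.2,"y":-0.5,"z":3.2,"gripper":1}

```text
clock: 9.4
position: [0.5447, -0.2962, 0.2312]
tool_rot: [-1.57, -0.003, 0.808]
force: [0.8, 0.1, 0.0]
grip_width: 0.0857
```

>>> arm_command:
  moves:
    - {"rx":0,"ry":-0.12,"rz":0,"x":0,"y":0,"z":0,"gripper":1}
    - {"rx":0,"ry":-0.24,"rz":0,"x":0,"y":0,"z":0,"gripper":1}
    - {"rx":0,"ry":-0.36,"rz":0,"x":0,"y":0,"z":0,"gripper":1}
    - {"rx":0,"ry":-0.48,"rz":0,"x":0,"y":0,"z":0,"gripper":1}
    - {"rx":0,"ry":-0.6,"rz":0,"x":0,"y":0,"z":0,"gripper":1}

```text
clock: 9.82
position: [0.5413, -0.2997, 0.2311]
tool_rot: [-1.57, -0.001, 1.404]
force: [-0.1, 0.3, -0.8]
grip_width: 0.0853
```

```bash
python3 - <<'E'
from h import *
s=st();print(np.round(s['qpos'],3))
y=.195+np.pi/2
print(rel(rk(-.036,-.1605,.23),y))
E
```

```text
t 9.82 p [ 0.5413 -0.2997  0.2311] rot [-1.570e+00 -1.000e-03  1.404e+00] F [-0.1  0.3 -0.8] w 0.0853 rack [-0.0349 -0.1579]
[ 0.944  0.629 -0.827  1.588  0.495  1.147  1.408]
({'rx': -0.0, 'ry': -0.362, 'rz': 0.001, 'x': -0.279, 'y': 0.107, 'z': 0.01}, 'rows', np.float64(2.9))
```

>>> arm_command:
  moves:
    - {"rx":0,"ry":-0.12,"rz":0,"x":0,"y":0,"z":0,"gripper":1}
    - {"rx":0,"ry":-0.24,"rz":0,"x":-0.2,"y":0,"z":0,"gripper":1}
    - {"rx":0,"ry":-0.362,"rz":0,"x":-0.2,"y":0,"z":0,"gripper":1}
    - {"rx":0,"ry":-0.362,"rz":0,"x":-0.2,"y":0,"z":0,"gripper":1}

```text
clock: 10.15
position: [0.5409, -0.302, 0.2309]
tool_rot: [-1.571, -0.001, 1.766]
force: [0.3, 0.1, 0.1]
grip_width: 0.0851
```

```bash
cat > lk.py <<'E'
from h import *
import sys
s=st();n=sys.argv[1]
im,d=bot.grab_frame('wrist'); save(n+'.png',im); np.savez(n+'.npz',im=im,d=d,p=s['position'],r=s['tool_rot'])
E
python3 lk.py w11; python3 fit.py w11.npz; python3 - <<'E'
from h import *
print(np.round(bot.observe()['qpos'],3));print(rel(rk(-.036,-.1605,.115),.195+np.pi/2))
E
```

```text
t 10.15 p [ 0.5409 -0.302   0.2309] rot [-1.571e+00 -1.000e-03  1.766e+00] F [0.3 0.1 0.1] w 0.0851 rack [-0.0358 -0.1601]
table -0.000791106178413381
board z 0.011306929825964596
edge -1 slope 0.002042044214821574 at -.05 -0.05823606297825069 34
edge 1 slope 0.0028527610862852815 at -.05 0.05866808052450812 30
red 107 [-0.03   -0.1169] [[-0.0591, -0.185], [0.008, -0.0869]] z [0.0158 0.1518]
orange 839 [ 0.0105 -0.1622] [[0.0063, -0.1849], [0.0166, -0.138]] z [0.1504 0.1576]
plate 1507 [-0.0106 -0.1613] [[-0.056, -0.1665], [0.0543, -0.156]]
[ 0.992  0.658 -0.909  1.583  0.549  1.175  1.725]
({'rx': -0.0, 'ry': -0.008, 'rz': 0.001, 'x': -0.045, 'y': 11.598, 'z': 0.008}, 'rows', np.float64(2.8))
```

View pics/w11.png

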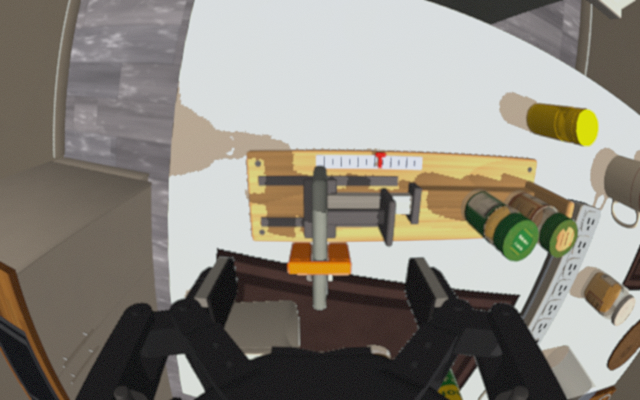

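>>> arm_command:
  moves:
    - {"rx":0,"ry":0,"rz":0,"x":0,"y":4,"z":0,"gripper":1}
    - {"rx":0,"ry":0,"rz":0,"x":-0.1,"y":8,"z":0,"gripper":1}
    - {"rx":0,"ry":0,"rz":0,"x":-0.1,"y":11.5,"z":0,"gripper":1}
    - {"rx":0,"ry":0,"rz":0,"x":-0.1,"y":11.5,"z":0,"gripper":1}

```text
clock: 10.53
position: [0.5379, -0.3028, 0.1105]
tool_rot: [-1.564, -0.005, 1.755]
force: [-1.1, -0.5, 0.5]
grip_width: 0.0855
```

>>> arm_command:
  moves:
    - {"rx":0,"ry":0,"rz":0,"x":0,"y":0,"z":0,"gripper":-1}
    - {"rx":0,"ry":0,"rz":0,"x":0,"y":0,"z":0,"gripper":-1}
    - {"rx":0,"ry":0,"rz":0,"x":0,"y":0,"z":0,"gripper":-1}
    - {"rx":0,"ry":0,"rz":0,"x":0,"y":0,"z":0,"gripper":-1}
    - {"rx":0,"ry":0,"rz":0,"x":0,"y":0,"z":0,"gripper":-1}
  squeeze: 20

```text
clock: 10.95
position: [0.5413, -0.3048, 0.118]
tool_rot: [-1.572, 0.001, 1.757]
force: [-0.6, -0.1, 1.1]
grip_width: 0.0257
```

```bash
python3 lk.py w12; python3 fit.py w12.npz
```

```text
t 10.95 p [ 0.5413 -0.3048  0.118 ] rot [-1.572e+00  1.000e-03  1.757e+00] F [-0.6 -0.1  1.1] w 0.0257 rack [-0.036  -0.1629]
table -0.0008167649618344291
board z 0.011318777715528437
edge -1 slope 0.003206382032057645 at -.05 -0.05829760397840615 34
edge 1 slope 0.05879702059515103 at -.05 0.055219493065002255 16
red 141 [-0.0527 -0.0906] [[-0.0588, -0.0953], [-0.0427, -0.086]] z [0.0166 0.0217]
  return _methods._mean(a, axis=axis, dtype=dtype,
  ret = um.true_divide(
Traceback (most recent call last):
  File "fit.py", line 21, in <module>
    print('orange',org.sum(),np.round(np.median(L[org],0),4),np.round(np.percentile(L[org],[3,97],0),4).tolist(),'z',np.round(np.percentile(P[org][:,2],[3,97]),4))
                                                                      ~~~~~~~~~~~~~^^^^^^^^^^^^^^^^^
IndexError: index -1 is out of bounds for axis 0 with size 0
```

View pics/w12.png

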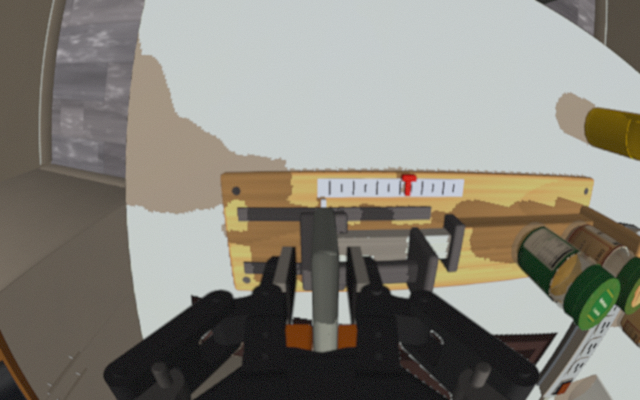

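>>> arm_command:
  moves:
    - {"rx":0,"ry":0,"rz":0,"x":0.1,"y":0,"z":0,"gripper":-1}
    - {"rx":0,"ry":0,"rz":0,"x":0.1,"y":0,"z":0,"gripper":-1}
    - {"rx":0,"ry":0,"rz":0,"x":0.1,"y":0,"z":0,"gripper":-1}
    - {"rx":0,"ry":0,"rz":0,"x":0.1,"y":0,"z":0,"gripper":-1}

```text
clock: 11.33
position: [0.5407, -0.3032, 0.1175]
tool_rot: [-1.571, 0.0, 1.758]
force: [-4.7, 3.9, 10.8]
grip_width: 0.012
```

```bash
python3 - <<'E'
from h import *
st();print(rel(rk(-.036,-.1613,.113),.199+np.pi/2)); print(rel(rk(-.036,-.0905,.113),.199+np.pi/2))
E
```

```text
t 11.33 p [ 0.5407 -0.3032  0.1175] rot [-1.571  0.     1.758] F [-4.7  3.9 10.8] w 0.012 rack [-0.0362 -0.1612]
({'rx': 0.0, 'ry': -0.012, 'rz': -0.0, 'x': -0.006, 'y': 0.449, 'z': -0.02}, 'rows', np.float64(0.1))
({'rx': 0.0, 'ry': -0.012, 'rz': -0.0, 'x': 7.074, 'y': 0.448, 'z': 0.034}, 'rows', np.float64(1.7))
```

>>> arm_command:
  moves:
    - {"rx":0,"ry":0,"rz":0,"x":1,"y":0,"z":0,"gripper":-1}
    - {"rx":0,"ry":0,"rz":0,"x":2,"y":0,"z":0,"gripper":-1}
    - {"rx":0,"ry":0,"rz":0,"x":3,"y":0,"z":0,"gripper":-1}
    - {"rx":0,"ry":0,"rz":0,"x":4,"y":0,"z":0,"gripper":-1}
    - {"rx":0,"ry":0,"rz":0,"x":4,"y":0,"z":0,"gripper":-1}

```text
clock: 11.75
position: [0.5329, -0.263, 0.1175]
tool_rot: [-1.571, 0.001, 1.759]
force: [-3.0, -2.0, 7.8]
grip_width: 0.0118
```

```bash
python3 - <<'E'
from h import *
st(); print(rel(rk(-.036,-.0905,.117),.199+np.pi/2))
E
```

```text
t 11.75 p [ 0.5329 -0.263   0.1175] rot [-1.571e+00  1.000e-03  1.759e+00] F [-3.  -2.   7.8] w 0.0118 rack [-0.0361 -0.1203]
({'rx': -0.0, 'ry': -0.011, 'rz': -0.001, 'x': 2.983, 'y': 0.051, 'z': 0.012}, 'rows', np.float64(0.7))
```

>>> arm_command:
  moves:
    - {"rx":0,"ry":-0.01,"rz":0,"x":1,"y":0,"z":0,"gripper":-1}
    - {"rx":0,"ry":-0.01,"rz":0,"x":2,"y":0,"z":0,"gripper":-1}
    - {"rx":0,"ry":-0.01,"rz":0,"x":2.9,"y":0,"z":0,"gripper":-1}
    - {"rx":0,"ry":-0.01,"rz":0,"x":2.9,"y":0,"z":0,"gripper":-1}

```text
clock: 12.08
position: [0.5274, -0.2349, 0.1175]
tool_rot: [-1.57, 0.001, 1.768]
force: [-4.6, -2.8, 9.6]
grip_width: 0.0118
```

```bash
python3 lk.py w13; cat > ptr.py <<'E'
from h import *
import sys
z=np.load(sys.argv[1]);im=z['im'].astype(int);P=wcloud(z['d'],z['p'],z['r']);L=inv(P)
red=(im[...,0]>130)&(im[...,1]<90)&(im[...,2]<90)&(P[...,2]<.05)&(P[...,2]>.014)&(L[...,1]>-.12)&(L[...,1]<-.05)&(abs(L[...,0])<.09)
for a,b in((-.062,-.053),(-.051,-.04)):
    g=red&(L[...,0]>a)&(L[...,0]<b);q=L[g][:,1]
    print('marker',(a,b),g.sum(),np.percentile(q,[2,50,98]).round(4) if g.sum() else '',np.argwhere(g).mean(0))
w=(im.min(-1)>130)&(P[...,2]>.0145)&(P[...,2]<.024)&(L[...,0]>-.040)&(L[...,0]<-.02)&(L[...,1]>-.13)&(L[...,1]<-.06)
if w.sum(): print('ptr',w.sum(),np.percentile(L[w],[2,50,98],0).round(4).tolist(),np.argwhere(w).mean(0),np.median(P[w][:,2]))
v,u=np.argwhere(red).mean(0).astype(int);c=z['im'][max(0,v-40):v+60,u-60:u+60];save(sys.argv[1][:-4]+'c.png',cv2.resize(c,None,fx=5,fy=5,interpolation=cv2.INTER_CUBIC))
E
python3 ptr.py w13.npz
```

```text
t 12.08 p [ 0.5274 -0.2349  0.1175] rot [-1.570e+00  1.000e-03  1.768e+00] F [-4.6 -2.8  9.6] w 0.0118 rack [-0.036  -0.0917]
marker (-0.062, -0.053) 107 [-0.0956 -0.09   -0.0844] [178.03738318 322.70093458]
marker (-0.051, -0.04) 46 [-0.0916 -0.09   -0.0883] [190.02173913 322.60869565]
ptr 40 [[-0.0381, -0.0932], [-0.0354, -0.0916], [-0.0318, -0.0899]] [203.5 321. ] 0.01927741915687218
```

View pics/w13c.png

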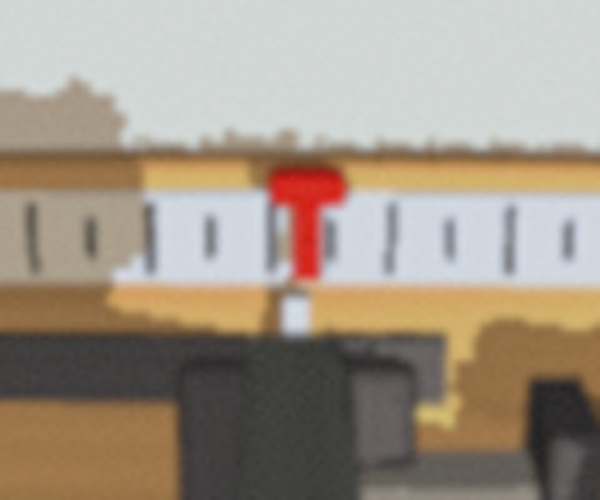

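View pics/w13.png

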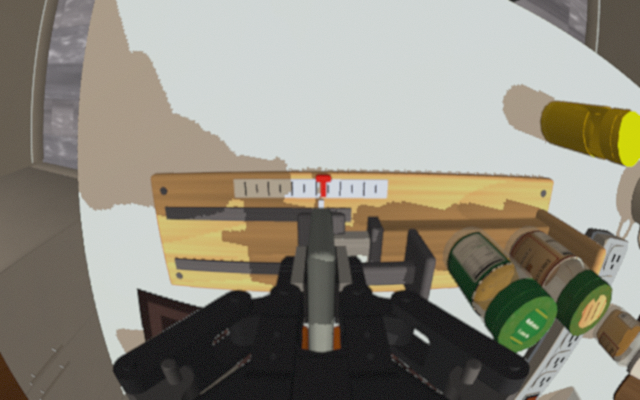

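>>> arm_command:
  moves:
    - {"rx":0,"ry":0,"rz":0,"x":0.16,"y":0,"z":0,"gripper":-1}
    - {"rx":0,"ry":0,"rz":0,"x":0.16,"y":0,"z":0,"gripper":-1}

```text
clock: 12.3
position: [0.5274, -0.2349, 0.1175]
tool_rot: [-1.571, 0.002, 1.767]
force: [-4.3, -4.7, 10.9]
grip_width: 0.0117
```

>>> arm_command:
  moves:
    - {"rx":0,"ry":0,"rz":0,"x":0,"y":0,"z":-0.6,"gripper":-1}
    - {"rx":0,"ry":0,"rz":0,"x":0,"y":0,"z":-1.2,"gripper":-1}
    - {"rx":0,"ry":0,"rz":0,"x":0,"y":0,"z":-1.8,"gripper":-1}
    - {"rx":0,"ry":0,"rz":0,"x":0,"y":0,"z":-1.8,"gripper":-1}

```text
clock: 12.63
position: [0.5413, -0.2325, 0.1155]
tool_rot: [-1.562, 0.001, 1.766]
force: [-20.4, -7.8, 2.2]
grip_width: 0.0117
```

```bash
python3 lk.py w14; python3 ptr.py w14.npz
```

```text
t 12.63 p [ 0.5413 -0.2325  0.1155] rot [-1.562e+00  1.000e-03  1.766e+00] F [-20.4  -7.8   2.2] w 0.0117 rack [-0.0219 -0.092 ]
marker (-0.062, -0.053) 111 [-0.0958 -0.0903 -0.0848] [161.94594595 323.11711712]
marker (-0.051, -0.04) 58 [-0.0919 -0.0903 -0.0887] [174.36206897 323.0862069 ]
```

View pics/w14c.png

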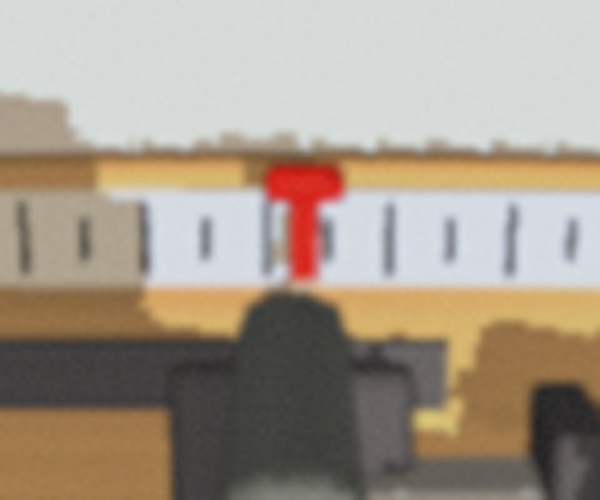

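>>> arm_command:
  moves:
    - {"rx":0,"ry":0,"rz":0,"x":0.2,"y":0,"z":-0.8,"gripper":-1}
    - {"rx":0,"ry":0,"rz":0,"x":0.2,"y":0,"z":-1.6,"gripper":-1}
    - {"rx":0,"ry":0,"rz":0,"x":0.2,"y":0,"z":-2,"gripper":-1}
    - {"rx":0,"ry":0,"rz":0,"x":0.2,"y":0,"z":-2,"gripper":-1}

```text
clock: 13.02
position: [0.56, -0.2268, 0.1151]
tool_rot: [-1.561, 0.0, 1.766]
force: [-22.7, -7.6, -2.4]
grip_width: 0.0117
```

```bash
python3 -c "
from h import *
st()"
```

```text
t 13.02 p [ 0.56   -0.2268  0.1151] rot [-1.561  0.     1.766] F [-22.7  -7.6  -2.4] w 0.0117 rack [-0.0025 -0.09  ]
```

>>> arm_command:
  moves:
    - {"rx":0,"ry":0,"rz":0,"x":0,"y":0,"z":-0.7,"gripper":-1}
    - {"rx":0,"ry":0,"rz":0,"x":0,"y":0,"z":-1.4,"gripper":-1}
    - {"rx":0,"ry":0,"rz":0,"x":0,"y":0,"z":-2,"gripper":-1}
    - {"rx":0,"ry":0,"rz":0,"x":0,"y":0,"z":-2,"gripper":-1}

```text
clock: 13.35
position: [0.5797, -0.223, 0.1149]
tool_rot: [-1.561, 0.0, 1.766]
force: [-21.6, -7.7, -4.9]
grip_width: 0.0118
```

```bash
python3 -c "
from h import *
st()"; python3 lk.py w15; python3 ptr.py w15.npz
```

```text
t 13.35 p [ 0.5797 -0.223   0.1149] rot [-1.561  0.     1.766] F [-21.6  -7.7  -4.9] w 0.0118 rack [ 0.0176 -0.0901]
t 13.35 p [ 0.5797 -0.223   0.1149] rot [-1.561  0.     1.766] F [-21.6  -7.7  -4.9] w 0.0118 rack [ 0.0176 -0.0901]
marker (-0.062, -0.053) 34 [-0.0959 -0.0906 -0.0845] [110.64705882 320.08823529]
marker (-0.051, -0.04) 0  [nan nan]ptr.py:7: RuntimeWarning: Mean of empty slice.
  print('marker',(a,b),g.sum(),np.percentile(q,[2,50,98]).round(4) if g.sum() else '',np.argwhere(g).mean(0))
  ret = um.true_divide(
```

View pics/w15.png

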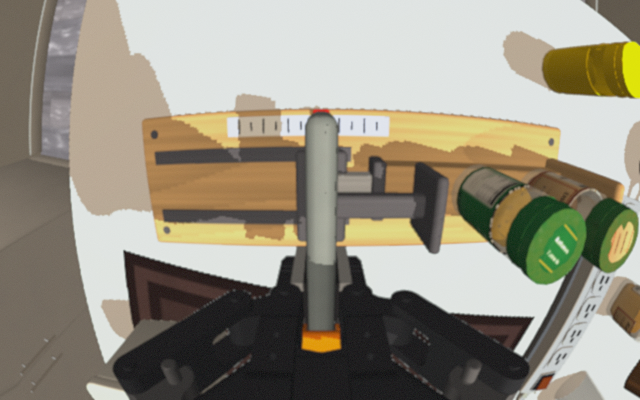

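>>> arm_command:
  moves:
    - {"rx":0,"ry":0,"rz":0,"x":0,"y":0,"z":-0.4,"gripper":-1}
    - {"rx":0,"ry":0,"rz":0,"x":0,"y":0,"z":-0.4,"gripper":-1}

```text
clock: 13.57
position: [0.5823, -0.2228, 0.1148]
tool_rot: [-1.558, 0.001, 1.765]
force: [-32.2, -10.5, 0.5]
grip_width: 0.0121
```

>>> arm_command:
  moves:
    - {"rx":0,"ry":0,"rz":0,"x":0,"y":0,"z":-0.3,"gripper":-1}
    - {"rx":0,"ry":0,"rz":0,"x":0,"y":0,"z":-0.3,"gripper":-1}

```text
clock: 13.73
position: [0.5829, -0.2233, 0.1146]
tool_rot: [-1.553, 0.001, 1.764]
force: [-52.1, -12.9, 15.3]
grip_width: 0.0117
```

```bash
python3 -c "
from h import *
st()"
```

```text
t 13.73 p [ 0.5829 -0.2233  0.1146] rot [-1.553e+00  1.000e-03  1.764e+00] F [-52.1 -12.9  15.3] w 0.0117 rack [ 0.0206 -0.0911]
```

>>> arm_command:
  moves:
    - {"rx":0,"ry":0,"rz":0,"x":0.1,"y":0,"z":0.3,"gripper":-1}
    - {"rx":0,"ry":0,"rz":0,"x":0.1,"y":0,"z":0.3,"gripper":-1}
    - {"rx":0,"ry":0,"rz":0,"x":0.1,"y":0,"z":0.3,"gripper":-1}

```text
clock: 13.98
position: [0.5825, -0.2215, 0.1147]
tool_rot: [-1.56, 0.0, 1.765]
force: [-27.5, -8.4, -3.3]
grip_width: 0.0119
```

```bash
python3 - <<'E'
from h import *
s=st()
for n in('scene','top'):
    im,d=bot.grab_frame(n);np.savez(n+'16.npz',im=im,d=d)
    c=im[120:270,280:430] if n=='scene' else im[140:260,340:500]
    save(n[0]+'16.png',cv2.resize(c,None,fx=4 if n=='scene' else 5,fy=4 if n=='scene' else 5,interpolation=cv2.INTER_CUBIC))
E
python3 lk.py w16
```

```text
t 13.98 p [ 0.5825 -0.2215  0.1147] rot [-1.56   0.     1.765] F [-27.5  -8.4  -3.3] w 0.0119 rack [ 0.0206 -0.0892]
t 14.08 p [ 0.5825 -0.2216  0.1147] rot [-1.56   0.     1.765] F [-28.   -8.5  -3.6] w 0.0116 rack [ 0.0206 -0.0892]
```

View pics/s16.png

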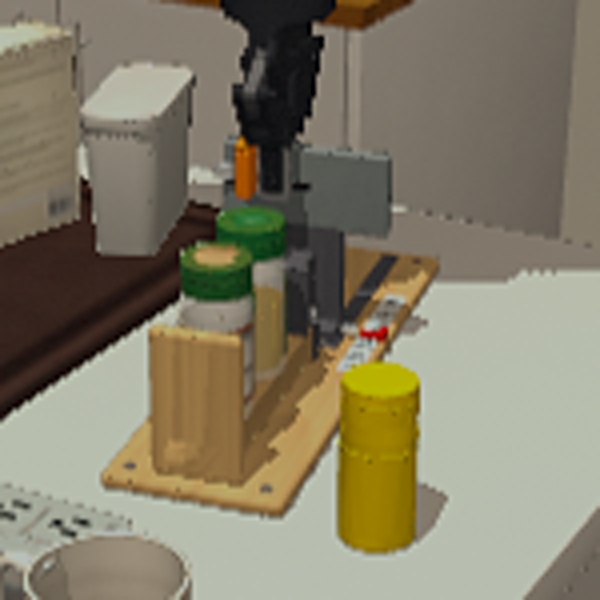

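View pics/t16.png

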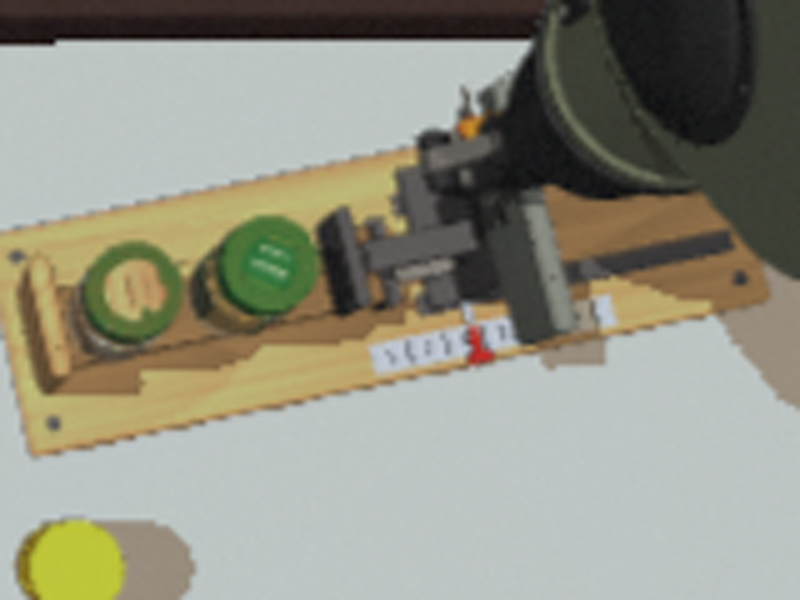

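View pics/w16.png

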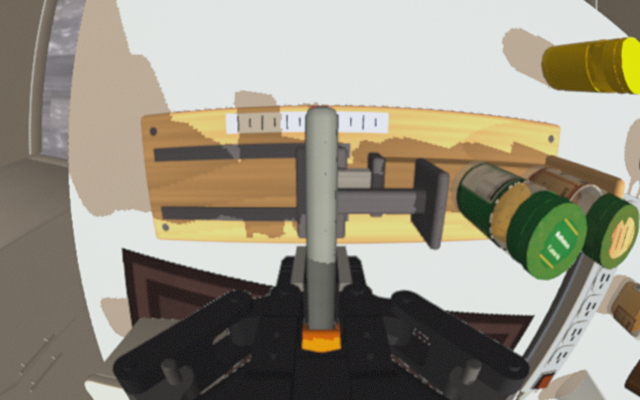

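```bash
python3 - <<'E'
from h import *
for n in('w11','w13','w14','w15','w16'):
    z=np.load(n+'.npz');P=wcloud(z['d'],z['p'],z['r']);L=inv(P);im=z['im'].astype(int)
    g=(P[...,2]>.147)&(P[...,2]<.157)&(L[...,0]>-.055)&(L[...,0]<-.030)&(L[...,1]>-.18)&(L[...,1]<-.07)&(z['d']>0)
    q=L[g][:,1];print(n,g.sum(),np.percentile(q,[5,50,95]).round(4),'tcp',inv(z['p']).round(4))
    b=(P[...,2]>.008)&(P[...,2]<.016)&(abs(L[...,0])<.07)
    k=[np.percentile(L[b&(abs(L[...,1]-y)<.006)][:,0],1) for y in np.arange(-.2,.1,.02)]
    print('  front edge slope',np.polyfit(np.arange(-.2,.1,.02),k,1).round(4))
z=np.load('top16.npz');P=cloud('top',z['d']);L=inv(P);im=z['im'].astype(int)
r=(im[...,0]>130)&(im[...,1]<100)&(im[...,2]<100)&(abs(L[...,0]+.05)<.03)&(abs(L[...,1]+.09)<.03)
print('top marker',r.sum(),np.median(L[r],0),L[r].mean(0))
w=(im.min(-1)>150)&(L[...,0]>-.0405)&(L[...,0]<-.025)&(abs(L[...,1]+.09)<.01)
print('top ptr',w.sum(),L[w].mean(0) if w.any() else '',[(u,v,L[v,u].round(4).tolist(),im[v,u].tolist()) for v,u in np.argwhere(w)])
E
```

```text
w11 455 [-0.1659 -0.1613 -0.156 ] tcp [-0.0358 -0.1601]
  front edge slope [ 0.0036 -0.058 ]
w13 2100 [-0.1016 -0.0915 -0.0814] tcp [-0.036  -0.0917]
  front edge slope [ 0.0018 -0.0583]
w14 2048 [-0.102  -0.0918 -0.082 ] tcp [-0.0219 -0.092 ]
  front edge slope [ 0.0008 -0.0583]
w15 2272 [-0.0952 -0.0899 -0.0846] tcp [ 0.0176 -0.0901]
  front edge slope [ 0.0014 -0.058 ]
w16 2313 [-0.0943 -0.089  -0.0837] tcp [ 0.0206 -0.0892]
  front edge slope [ 0.0011 -0.058 ]
top marker 20 [-0.05517454 -0.08950005] [-0.05379122 -0.08967799]
top ptr 10 [-0.03687348 -0.09106121] [(np.int64(433), np.int64(201), [-0.031, -0.0889], [169, 176, 183]), (np.int64(433), np.int64(202), [-0.0336, -0.0882], [177, 182, 190]), (np.int64(434), np.int64(202), [-0.0334, -0.0943], [172, 165, 157]), (np.int64(433), np.int64(203), [-0.0359, -0.0886], [179, 182, 187]), (np.int64(434), np.int64(203), [-0.0364, -0.0915], [165, 162, 159]), (np.int64(434), np.int64(204), [-0.0386, -0.0925], [166, 164, 159]), (np.int64(436), np.int64(204), [-0.0397, -0.0978], [189, 184, 182]), (np.int64(437), np.int64(204), [-0.0404, -0.0992], [189, 189, 194]), (np.int64(431), np.int64(205), [-0.0397, -0.0832], [189, 178, 163]), (np.int64(432), np.int64(205), [-0.0401, -0.0863], [186, 185, 187])]
```

>>> arm_command:
  moves:
    - {"rx":0,"ry":0,"rz":0,"x":-0.1,"y":0,"z":0,"gripper":-1}
    - {"rx":0,"ry":0,"rz":0,"x":-0.1,"y":0,"z":0,"gripper":-1}
    - {"rx":0,"ry":0,"rz":0,"x":-0.1,"y":0,"z":0,"gripper":-1}

```text
clock: 14.38
position: [0.5827, -0.2227, 0.1147]
tool_rot: [-1.56, 0.001, 1.765]
force: [-26.4, -8.8, -3.7]
grip_width: 0.012
```

```bash
python3 -c "
from h import *
st()"
```

```text
t 14.38 p [ 0.5827 -0.2227  0.1147] rot [-1.560e+00  1.000e-03  1.765e+00] F [-26.4  -8.8  -3.7] w 0.012 rack [ 0.0206 -0.0904]
```

```bash
python3 - <<'E'
from h import *
s=st()
im,d=bot.grab_frame('scene');P=cloud('scene',d);L=inv(P);i=im.astype(int)
o=(i[...,0]>130)&(i[...,2]<80)&(i[...,0]-i[...,1]>50)&(P[...,2]>.11)&(abs(L[...,0])<.08)&(abs(L[...,1]+.09)<.06)
print('lever',o.sum(),np.percentile(L[o],[3,50,97],0).round(4).tolist())
im,d=bot.grab_frame('top');P=cloud('top',d);L=inv(P)
for lo,hi in((.0,.064),(.066,.12)):
    g=(P[...,2]>.135)&(P[...,2]<.155)&(L[...,1]>lo)&(L[...,1]<hi)&(abs(L[...,0])<.04);print('jar cap',L[g].mean(0).round(4),P[g][:,2].mean().round(4))
g=(P[...,2]>.1)&(P[...,2]<.115)&(abs(P[...,0]-.63)<.06)&(abs(P[...,1]-.285)<.06);print('honey',P[g].mean(0))
z=np.load('top0.npz');P=cloud('top',z['d']);print('honey0',P[g].mean(0))
E
python3 lk.py w17; python3 - <<'E'
from h import *
z=np.load('w17.npz');P=wcloud(z['d'],z['p'],z['r']);L=inv(P)
g=(P[...,2]>.147)&(P[...,2]<.157)&(L[...,0]>-.055)&(L[...,0]<-.030)&(abs(L[...,1]+.09)<.02)
print('plate',np.percentile(L[g][:,1],[5,50,95]).round(4));st()
E
```

```text
t 14.38 p [ 0.5827 -0.2227  0.1147] rot [-1.560e+00  1.000e-03  1.765e+00] F [-26.4  -8.8  -3.7] w 0.012 rack [ 0.0206 -0.0904]
lever 53 [[0.0343, -0.0707], [0.0392, -0.0634], [0.0442, -0.0584]]
jar cap [-0.0013  0.035 ] 0.1443
jar cap [-0.0002  0.0978] 0.1444
honey [0.64846185 0.2938584  0.10805593]
honey0 [0.64721343 0.2925606  0.11264028]
t 14.48 p [ 0.5827 -0.2226  0.1147] rot [-1.560e+00  1.000e-03  1.765e+00] F [-27.9  -8.9  -2.4] w 0.0119 rack [ 0.0206 -0.0903]
plate [-0.0954 -0.0901 -0.0848]
t 14.53 p [ 0.5827 -0.2226  0.1147] rot [-1.560e+00  1.000e-03  1.765e+00] F [-27.6  -8.8  -3. ] w 0.0118 rack [ 0.0206 -0.0903]
```

The lever spans x 34 to 44 mm, so its centre is about 39 mm (closed is 38). The plate is at y -90.1 mm and the marker at -90.0 to -90.3 mm. Both jars stand at y 35 and 97 mm. I am handing in.

```bash
python3 -c "
from workcell import bot
print(bot.job_done())"
```

```text
the job is handed in; nothing more can be done
None
```

The job is handed in at about 14.5 s of the 54 s allowed. The loose green jar stands released on the beam, the leg is held at the marker, and the lever is pushed to its stop. The hand-in reports no verdict, so the outcome rests on my last checks.

| Check | Measured | Wanted |
|---|---|---|
| Jar on beam, rack y | 35 mm, upright | 35 mm |
| Leg (grip plate middle), rack y | -90.1 mm | marker at -90.0 to -90.3 mm |
| Lever centre on the plate, x | about 39 mm | 38 mm (closed stop) |
| Jar already on the rack, rack y | 97 mm (cap only) | near 95 mm, unmoved |

- **Lever:** it reached its stop while I held the leg; the force rose from about 22 N to 52 N there. I eased back to about 28 N, which still presses it closed.
- **Order:** while the fingers slid along the plate and pushed the lever, the leg sat up to 2 mm short of the marker. I corrected it to the marker after the lever was closed.
- **Pointer not seen at the end:** the plate hides it in the final wrist view. The last figure comes from the plate's top edge, which matched the pointer within 0.1 mm before the slide. A coarser top-camera reading taken before the final 1 mm correction put the pointer 1 to 1.5 mm lower, but only from about ten pixels.
- **Bystanders:** the honey jar measured within about 2 mm sideways of its starting place. I never touched the mug and did not re-measure it. The rack jar and the yellow look-alike stood in place in the last pictures.

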